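Load the carving jig with casket lids

TASK

Load the carving jig: draw its hold-down bar fully back, clear the pale offcuts out of the pockets into the offcut bin, seat every carved casket lid flat and square in a pocket of its own, block side up, and once all are in, slide the bar fully home over them. The carving is delicate: grip the lids lightly, and do not drop them or press them hard into the jig. Leave the chisel, the mallet and the oil jar alone.

Things in the scene. Friction and masses are not known exactly. Their poses are not given: they have to be found in the camera images.
- jig: Grey laminated carving jig fixed to the bench, 190 (x) x 330 (y) x 28 mm high, origin at the centre of its underside; at yaw 0 its +x points away from the robot. In its upper face are four equal pockets side by side, 89 (x) x 61 (y) mm, 10 mm deep, with 2 mm chamfered mouths, centred at x = +32 and y = -111, -37, +37, +111 mm; 13 mm walls between them.
- pocket0 (a point): Centre of the floor of jig pocket 0 (y = -111 mm in the jig's frame), 18 mm above the bench; axes as the jig's.
- pocket1 (a point): Centre of the floor of jig pocket 1 (y = -37 mm in the jig's frame), 18 mm above the bench; axes as the jig's.
- pocket2 (a point): Centre of the floor of jig pocket 2 (y = 37 mm in the jig's frame), 18 mm above the bench; axes as the jig's.
- pocket3 (a point): Centre of the floor of jig pocket 3 (y = 111 mm in the jig's frame), 18 mm above the bench; axes as the jig's.
- bar (a joint): Steel hold-down bar, 30 (jig x) x 330 (jig y) x 12 mm, underside 4 mm above the jig's upper face. Slides along the jig's x with about 2 N friction, stays where left. 0 m = closed, covering the nearest 14 mm of all pockets; grows to 0.050 m = fully open, drawn back along the jig's -x, clear of the pockets.
- bar_handle (a point): Centre of the top of the dark wooden grip, 22 (jig x) x 60 (jig y) x 30 mm tall, that stands on the middle of the bar; 74 mm above the bench (the bar's upper face: 44 mm). Moves with the bar; when closed it is at x = -17 mm, y = 0 in the jig's frame.
- lid0: Loose dark carved casket lid, about 110 g: plate 84 (x) x 56 (y) x 12 mm, on its middle a raised block 50 (x) x 30 (y) x 20 mm to grip; origin: centre of the underside, z up. Fits any pocket, also turned half round, 2.5 mm to spare a side, plate then 2 mm above the jig's face. Bruised by over 100 N from the fingers (both added) or 40 N against the jig. May be absent (None).
- lid1: Loose dark carved casket lid, about 110 g: plate 84 (x) x 56 (y) x 12 mm, on its middle a raised block 50 (x) x 30 (y) x 20 mm to grip; origin: centre of the underside, z up. Fits any pocket, also turned half round, 2.5 mm to spare a side, plate then 2 mm above the jig's face. Bruised by over 100 N from the fingers (both added) or 40 N against the jig. May be absent (None).
- lid2: Loose dark carved casket lid, about 110 g: plate 84 (x) x 56 (y) x 12 mm, on its middle a raised block 50 (x) x 30 (y) x 20 mm to grip; origin: centre of the underside, z up. Fits any pocket, also turned half round, 2.5 mm to spare a side, plate then 2 mm above the jig's face. Bruised by over 100 N from the fingers (both added) or 40 N against the jig. May be absent (None).
- lid3: Loose dark carved casket lid, about 110 g: plate 84 (x) x 56 (y) x 12 mm, on its middle a raised block 50 (x) x 30 (y) x 20 mm to grip; origin: centre of the underside, z up. Fits any pocket, also turned half round, 2.5 mm to spare a side, plate then 2 mm above the jig's face. Bruised by over 100 N from the fingers (both added) or 40 N against the jig. May be absent (None).
- offcut0: Plain pale wooden offcut left in a jig pocket, loose, 58 (x) x 30 (y) x 36 mm tall, about 45 g, origin at the centre of the underside, standing on the pocket floor roughly along the jig's x. May be absent (None).
- offcut1: Plain pale wooden offcut left in a jig pocket, loose, 58 (x) x 30 (y) x 36 mm tall, about 45 g, origin at the centre of the underside, standing on the pocket floor roughly along the jig's x. May be absent (None).
- offcut2: Plain pale wooden offcut left in a jig pocket, loose, 58 (x) x 30 (y) x 36 mm tall, about 45 g, origin at the centre of the underside, standing on the pocket floor roughly along the jig's x. May be absent (None).
- offcut3: Plain pale wooden offcut left in a jig pocket, loose, 58 (x) x 30 (y) x 36 mm tall, about 45 g, origin at the centre of the underside, standing on the pocket floor roughly along the jig's x. May be absent (None).
- bin: Open wooden offcut bin fixed on the bench, 150 (x) x 130 (y) x 70 mm high, walls and floor 6 mm, origin at the centre of the underside.
- chisel: Bystander: a wooden-handled chisel about 190 mm long lying on the bench. Leave alone.
- mallet: Bystander: a mallet about 240 mm long lying on the bench. Leave alone.
- oil: Bystander: an amber jar of oil, 60 mm across and 120 mm tall, origin under its centre. Leave alone.

How it is judged:
On the way, in this order (a step that is already met when the one before it is completed fails the run):
1. the hold-down bar is drawn back (at least 42 mm) (value of joint bar above 0.042 m), for 0.2 s.
2. with the bar still back, every offcut is in the bin and every lid is seated in a pocket (((horizontal distance between lid0 and pocket0 below 0.006 m and z of lid0 in the frame of pocket0 below 0.003 m and angle between lid0's own z axis and vertical below 0.06 rad and angle between the x axis of lid0 and the x axis of jig, either way round below 0.1 rad) or (horizontal distance between lid0 and pocket1 below 0.006 m and z of lid0 in the frame of pocket1 below 0.003 m and angle between lid0's own z axis and vertical below 0.06 rad and angle between the x axis of lid0 and the x axis of jig, either way round below 0.1 rad) or (horizontal distance between lid0 and pocket2 below 0.006 m and z of lid0 in the frame of pocket2 below 0.003 m and angle between lid0's own z axis and vertical below 0.06 rad and angle between the x axis of lid0 and the x axis of jig, either way round below 0.1 rad) or (horizontal distance between lid0 and pocket3 below 0.006 m and z of lid0 in the frame of pocket3 below 0.003 m and angle between lid0's own z axis and vertical below 0.06 rad and angle between the x axis of lid0 and the x axis of jig, either way round below 0.1 rad)) and ((horizontal distance between lid1 and pocket0 below 0.006 m and z of lid1 in the frame of pocket0 below 0.003 m and angle between lid1's own z axis and vertical below 0.06 rad and angle between the x axis of lid1 and the x axis of jig, either way round below 0.1 rad) or (horizontal distance between lid1 and pocket1 below 0.006 m and z of lid1 in the frame of pocket1 below 0.003 m and angle between lid1's own z axis and vertical below 0.06 rad and angle between the x axis of lid1 and the x axis of jig, either way round below 0.1 rad) or (horizontal distance between lid1 and pocket2 below 0.006 m and z of lid1 in the frame of pocket2 below 0.003 m and angle between lid1's own z axis and vertical below 0.06 rad and angle between the x axis of lid1 and the x axis of jig, either way round below 0.1 rad) or (horizontal distance between lid1 and pocket3 below 0.006 m and z of lid1 in the frame of pocket3 below 0.003 m and angle between lid1's own z axis and vertical below 0.06 rad and angle between the x axis of lid1 and the x axis of jig, either way round below 0.1 rad)) and ((horizontal distance between lid2 and pocket0 below 0.006 m and z of lid2 in the frame of pocket0 below 0.003 m and angle between lid2's own z axis and vertical below 0.06 rad and angle between the x axis of lid2 and the x axis of jig, either way round below 0.1 rad) or (horizontal distance between lid2 and pocket1 below 0.006 m and z of lid2 in the frame of pocket1 below 0.003 m and angle between lid2's own z axis and vertical below 0.06 rad and angle between the x axis of lid2 and the x axis of jig, either way round below 0.1 rad) or (horizontal distance between lid2 and pocket2 below 0.006 m and z of lid2 in the frame of pocket2 below 0.003 m and angle between lid2's own z axis and vertical below 0.06 rad and angle between the x axis of lid2 and the x axis of jig, either way round below 0.1 rad) or (horizontal distance between lid2 and pocket3 below 0.006 m and z of lid2 in the frame of pocket3 below 0.003 m and angle between lid2's own z axis and vertical below 0.06 rad and angle between the x axis of lid2 and the x axis of jig, either way round below 0.1 rad)) and ((horizontal distance between lid3 and pocket0 below 0.006 m and z of lid3 in the frame of pocket0 below 0.003 m and angle between lid3's own z axis and vertical below 0.06 rad and angle between the x axis of lid3 and the x axis of jig, either way round below 0.1 rad) or (horizontal distance between lid3 and pocket1 below 0.006 m and z of lid3 in the frame of pocket1 below 0.003 m and angle between lid3's own z axis and vertical below 0.06 rad and angle between the x axis of lid3 and the x axis of jig, either way round below 0.1 rad) or (horizontal distance between lid3 and pocket2 below 0.006 m and z of lid3 in the frame of pocket2 below 0.003 m and angle between lid3's own z axis and vertical below 0.06 rad and angle between the x axis of lid3 and the x axis of jig, either way round below 0.1 rad) or (horizontal distance between lid3 and pocket3 below 0.006 m and z of lid3 in the frame of pocket3 below 0.003 m and angle between lid3's own z axis and vertical below 0.06 rad and angle between the x axis of lid3 and the x axis of jig, either way round below 0.1 rad)) and x of offcut0 in the frame of bin between -0.075 and 0.075 m and y of offcut0 in the frame of bin between -0.065 and 0.065 m and height (world z) of each of offcut0, offcut1, offcut2, offcut3 below 0.07 m and x of offcut1 in the frame of bin between -0.075 and 0.075 m and y of offcut1 in the frame of bin between -0.065 and 0.065 m and x of offcut2 in the frame of bin between -0.075 and 0.075 m and y of offcut2 in the frame of bin between -0.065 and 0.065 m and x of offcut3 in the frame of bin between -0.075 and 0.075 m and y of offcut3 in the frame of bin between -0.065 and 0.065 m and value of joint bar above 0.035 m), for 0.2 s.
3. the bar is slid home over the lids (within 6 mm) (value of joint bar below 0.006 m), for 0.2 s.
At the end, for the whole second after the job is handed in: Every lid present lies block side up in a pocket of its own (centre within 6 mm of the pocket's, underside within 3 mm of its floor, tilt under 0.06 rad, square to the jig within 0.1 rad), every offcut is in the bin below its rim, the bar is within 6 mm of closed, and all is at rest (((horizontal distance between lid0 and pocket0 below 0.006 m and z of lid0 in the frame of pocket0 below 0.003 m and angle between lid0's own z axis and vertical below 0.06 rad and angle between the x axis of lid0 and the x axis of jig, either way round below 0.1 rad) or (horizontal distance between lid0 and pocket1 below 0.006 m and z of lid0 in the frame of pocket1 below 0.003 m and angle between lid0's own z axis and vertical below 0.06 rad and angle between the x axis of lid0 and the x axis of jig, either way round below 0.1 rad) or (horizontal distance between lid0 and pocket2 below 0.006 m and z of lid0 in the frame of pocket2 below 0.003 m and angle between lid0's own z axis and vertical below 0.06 rad and angle between the x axis of lid0 and the x axis of jig, either way round below 0.1 rad) or (horizontal distance between lid0 and pocket3 below 0.006 m and z of lid0 in the frame of pocket3 below 0.003 m and angle between lid0's own z axis and vertical below 0.06 rad and angle between the x axis of lid0 and the x axis of jig, either way round below 0.1 rad)) and ((horizontal distance between lid1 and pocket0 below 0.006 m and z of lid1 in the frame of pocket0 below 0.003 m and angle between lid1's own z axis and vertical below 0.06 rad and angle between the x axis of lid1 and the x axis of jig, either way round below 0.1 rad) or (horizontal distance between lid1 and pocket1 below 0.006 m and z of lid1 in the frame of pocket1 below 0.003 m and angle between lid1's own z axis and vertical below 0.06 rad and angle between the x axis of lid1 and the x axis of jig, either way round below 0.1 rad) or (horizontal distance between lid1 and pocket2 below 0.006 m and z of lid1 in the frame of pocket2 below 0.003 m and angle between lid1's own z axis and vertical below 0.06 rad and angle between the x axis of lid1 and the x axis of jig, either way round below 0.1 rad) or (horizontal distance between lid1 and pocket3 below 0.006 m and z of lid1 in the frame of pocket3 below 0.003 m and angle between lid1's own z axis and vertical below 0.06 rad and angle between the x axis of lid1 and the x axis of jig, either way round below 0.1 rad)) and ((horizontal distance between lid2 and pocket0 below 0.006 m and z of lid2 in the frame of pocket0 below 0.003 m and angle between lid2's own z axis and vertical below 0.06 rad and angle between the x axis of lid2 and the x axis of jig, either way round below 0.1 rad) or (horizontal distance between lid2 and pocket1 below 0.006 m and z of lid2 in the frame of pocket1 below 0.003 m and angle between lid2's own z axis and vertical below 0.06 rad and angle between the x axis of lid2 and the x axis of jig, either way round below 0.1 rad) or (horizontal distance between lid2 and pocket2 below 0.006 m and z of lid2 in the frame of pocket2 below 0.003 m and angle between lid2's own z axis and vertical below 0.06 rad and angle between the x axis of lid2 and the x axis of jig, either way round below 0.1 rad) or (horizontal distance between lid2 and pocket3 below 0.006 m and z of lid2 in the frame of pocket3 below 0.003 m and angle between lid2's own z axis and vertical below 0.06 rad and angle between the x axis of lid2 and the x axis of jig, either way round below 0.1 rad)) and ((horizontal distance between lid3 and pocket0 below 0.006 m and z of lid3 in the frame of pocket0 below 0.003 m and angle between lid3's own z axis and vertical below 0.06 rad and angle between the x axis of lid3 and the x axis of jig, either way round below 0.1 rad) or (horizontal distance between lid3 and pocket1 below 0.006 m and z of lid3 in the frame of pocket1 below 0.003 m and angle between lid3's own z axis and vertical below 0.06 rad and angle between the x axis of lid3 and the x axis of jig, either way round below 0.1 rad) or (horizontal distance between lid3 and pocket2 below 0.006 m and z of lid3 in the frame of pocket2 below 0.003 m and angle between lid3's own z axis and vertical below 0.06 rad and angle between the x axis of lid3 and the x axis of jig, either way round below 0.1 rad) or (horizontal distance between lid3 and pocket3 below 0.006 m and z of lid3 in the frame of pocket3 below 0.003 m and angle between lid3's own z axis and vertical below 0.06 rad and angle between the x axis of lid3 and the x axis of jig, either way round below 0.1 rad)) and x of offcut0 in the frame of bin between -0.075 and 0.075 m and y of offcut0 in the frame of bin between -0.065 and 0.065 m and height (world z) of each of offcut0, offcut1, offcut2, offcut3 below 0.07 m and x of offcut1 in the frame of bin between -0.075 and 0.075 m and y of offcut1 in the frame of bin between -0.065 and 0.065 m and x of offcut2 in the frame of bin between -0.075 and 0.075 m and y of offcut2 in the frame of bin between -0.065 and 0.065 m and x of offcut3 in the frame of bin between -0.075 and 0.075 m and y of offcut3 in the frame of bin between -0.065 and 0.065 m and linear speed of each of lid0, lid1, lid2, lid3, offcut0, offcut1, offcut2, offcut3 below 0.02 m/s and value of joint bar below 0.006 m); the robot touches nothing.
It fails at once if a lid is squeezed: total contact force of the fingers on it (both added) over 100 N (contact force between the fingers and lid0 above 100 N or contact force between the fingers and lid1 above 100 N or contact force between the fingers and lid2 above 100 N or contact force between the fingers and lid3 above 100 N).
It fails at once if a lid strikes or is pressed on the jig (bar included) with over 40 N (contact force between any of lid0, lid1, lid2, lid3 and jig above 40 N).
It fails at once if a lid is dropped from a height: falls faster than 0.6 m/s, out of the fingers, while over 35 mm above the bench (a drop of some 35 mm onto a pocket floor) ((height (world z) of lid0 above 0.035 m and linear speed of lid0 above 0.6 m/s and contact force between the fingers and lid0 below 0.01 N) or (height (world z) of lid1 above 0.035 m and linear speed of lid1 above 0.6 m/s and contact force between the fingers and lid1 below 0.01 N) or (height (world z) of lid2 above 0.035 m and linear speed of lid2 above 0.6 m/s and contact force between the fingers and lid2 below 0.01 N) or (height (world z) of lid3 above 0.035 m and linear speed of lid3 above 0.6 m/s and contact force between the fingers and lid3 below 0.01 N)).
It fails at once if the chisel, mallet or oil jar is moved more than 30 mm (distance of any of chisel, mallet, oil from where it was at the start of the episode above 0.03 m).
Of lid0, lid1, lid2, lid3 only 3 to 4 are there at a start; the rules pass over those that are not, and their reading is None.
Of offcut0, offcut1, offcut2, offcut3 only 2 to 3 are there at a start; the rules pass over those that are not, and their reading is None.
At some moment in a run one of lid0, lid1, lid2, lid3 may be knocked a few centimetres aside while the robot is not near it.
It also fails if it takes over 210 s, if anything falls off the work surface, if the arm or the gripper's body presses on something with over 40 N, if the wrist force passes 120 N, or if a joint passes its speed limit or range.

ROBOT

A 6-joint arm with a two-finger parallel gripper is mounted at the origin on the work surface. World frame = base frame: x ahead of the robot, y to its left, z up, the work surface at z = 0. Lengths are in m, angles in rad, forces in N, time in s.
With the tool pointing down it reaches from about 0.425 to 0.95 m from the base axis. Payload 3.5 kg.
Tool frame: the origin (TCP) lies midway between the tips of the shut fingers; the grasp point (between the pads) lies 19 mm behind it; z points along the fingers, y is the line along which they close (so a half turn about z gives the same grasp; the last joint's range is limited). The gripper opens to 85 mm and grips with 20 to 120 N. Pads are 22 mm wide; open, the fingers measure 114 mm over their backs; the gripper's body (76 mm by 85 mm) begins 54 mm behind the grasp point. The pads swing forward as they close: fully open they stand 13 mm farther back than shut.
Start: joints at [-1.278, 0.286, 1.577, -0, 1.279, -0.15], TCP at [0.289, -0.61, 0.197] pointing down, gripper open.
Joint ranges: [-2.77, 2.77], [-0.9, 2.22], [0.21, 2.48], [-1.53, 4.67], [0.24, 2.81], [-2.84, 2.84]. Speed limits (rad/s): [2.79, 2.79, 3.14, 3.14, 3.14, 3.14].

INTERFACE

Orientations are given as a unit quaternion [w, x, y, z].
In Python, from bench import env gives the robot as it stands. The module is installed in compiled form; this text tells all that it offers.
- The arm moves only by the tool play_rows, never from a script. Its argument "targets" is a list that holds one entry, the list of rows, each a list of 7 numbers: the shift along the tool's x, y, z normalised to -1 to 1, where 1 is 0.025 m, then the turn, a rotation vector about the tool's x, y, z normalised to -1 to 1, where 1 is 4 degrees, then the opening, from -1 (shut) to 1 (fully open). In form: [[[dx, dy, dz, rx, ry, rz, claw], ...]]. A call has 1 to 5 rows; each row shifts and turns the commanded pose from where the row before left it, along the tool's axes as they then stand; what a row does not reach is not made up. A row lasts 1/8 s, in which the tool goes at most 62.5 mm and 10.7 degrees, less where a joint would pass 70% of its speed; a pose out of reach is approached as far as the arm can. A call with a number of a shift or a turn outside -1 to 1 is refused whole. A call with a gripper value outside its range is refused whole. The fingers move at their own pace and stop on an object; the grip force is fixed at half the most. Time passes only in rows, so rows that do not move let the fingers close. It gives the time, the measured TCP pose, the force, the opening and the grip force at its end, in the units of the state.
- env.observe(): the state, without advancing time (a new reading comes with each control period).
- env.snapshot(name): name is "scene" or "top" or "wrist"; returns (picture, depth): 400x640x3 uint8, red, green, blue; 400x640 float32, m along the optical axis (not along the pixel's ray), 0 where there is no reading.
- env.get_calibration(name): a dict with "mtx" (3x3 intrinsics, pixels), "cam_to_world" (4x4, takes a point from camera to world coordinates). Camera axes: x right, y down, z forward; pixel columns grow to the right and rows downward; lengths in m; the calibration is good to about 2 mm. The wrist camera is an equidistant fisheye: a pixel r from the principal point sees the ray r / f radians off the axis. A picture is of the moment at which its call begins: read the wrist's pose just before it. get_calibration takes no time and is no camera call; for the wrist camera it gives the pose at the moment of the call.
- env.finish_job(): hands the job in; it is judged then, once.
The state is a dict: "t": time; "joint_positions": joint angles; "joint_velocities": joint speeds; "joint_torque": joint torques, N m; "tool_pos": TCP position; "tool_rot": TCP orientation; "ft_force": force on the tool from outside, world axes, zero at the start; "moment": the same for the moment, N m; "grip_width": finger opening in m; "gripper_force": force on a finger pad.
Only numpy, scipy, OpenCV 4.12 (cv2) and the standard library are available. Lean on these libraries where they do the work, as an engineer would, in place of code of your own. Each camera call takes 0.05 s, during which the arm holds its last target. There are 200 camera calls.

## Working session

There is one attempt and no reset: what is moved stays moved. The work goes in short steps, Python scripts to look and compute and a tool call to move; the robot and the scene stay as the last step left them, time stands still between calls to the robot, and variables do not carry over. Pictures are saved under pics/ and viewed, at most 14 in all, crops included, and the job is handed in when it is done.

Besides the shell and the picture viewer there is one more tool, called after ">>>" as name(argument=value, ...), one argument or row to a line, values as JSON. play_rows: Moves the arm, as the interface text tells. Scaled input: -1 to 1 covers 0.025 m each way for a shift and 4 degrees each way for a turn. Its arguments: {"type":"object","properties":{"targets":{"type":"array"}},"required":["targets"]}

```bash
mkdir -p pics; cat > h.py <<'E'
from bench import env
import numpy as np, cv2
from scipy.spatial.transform import Rotation as R
def snap(n,f=None):
    K=env.get_calibration(n); p,d=env.snapshot(n)
    if f: cv2.imwrite('pics/'+f,p[:,:,::-1])
    return p,d,np.array(K['mtx']),np.array(K['cam_to_world'])
def cloud(d,M,T):
    v,u=np.mgrid[:d.shape[0],:d.shape[1]]
    P=np.stack([(u-M[0,2])/M[0,0]*d,(v-M[1,2])/M[1,1]*d,d,np.ones_like(d)],-1)@T.T
    P=P[...,:3]; P[d==0]=np.nan
    return P
def ray(u,v,z,M,T):
    r=T[:3,:3]@np.array([(u-M[0,2])/M[0,0],(v-M[1,2])/M[1,1],1]); o=T[:3,3]
    return o+r*(z-o[2])/r[2]
def st():
    s=env.observe(); q=s['tool_rot']; r=R.from_quat([q[1],q[2],q[3],q[0]])
    return s,r
E
python3 - <<'E'
from h import *
s,r=st(); print({k:np.round(v,3).tolist() for k,v in s.items()}); print(r.as_matrix().round(3))
for n in ('top','scene'):
    p,d,M,T=snap(n,n+'0.png'); print(n,M.round(1).tolist(),T.round(3).tolist(),(d==0).mean())
E
```

```text
{'t': 0.0, 'joint_positions': [-1.278, 0.287, 1.578, 0.0, 1.279, -0.15], 'joint_velocities': [-0.001, 0.003, -0.001, -0.002, -0.0, -0.001], 'joint_torque': [-0.0, -40.598, -29.263, -0.0, 0.006, -0.0], 'tool_pos': [0.289, -0.609, 0.195], 'tool_rot': [-0.001, 0.976, 0.22, -0.0], 'ft_force': [-0.762, -0.059, 0.615], 'moment': [-0.026, -0.004, 0.001], 'gripper_force': 0.0, 'grip_width': 0.085}
[[ 0.904  0.428 -0.001]
 [ 0.428 -0.904  0.002]
 [ 0.    -0.002 -1.   ]]
top [[462.5, 0.0, 319.0], [0.0, 462.5, 195.7], [0.0, 0.0, 1.0]] [[-0.004, -0.989, 0.151, 0.394], [-1.0, 0.005, 0.006, -0.023], [-0.007, -0.151, -0.989, 1.248], [0.0, 0.0, 0.0, 1.0]] 0.0041171875
scene [[388.0, 0.0, 321.3], [0.0, 388.0, 195.0], [0.0, 0.0, 1.0]] [[0.486, 0.665, -0.567, 1.203], [0.874, -0.369, 0.316, -0.376], [0.001, -0.649, -0.76, 0.95], [0.0, 0.0, 0.0, 1.0]] 0.00406640625
```

View pics/top0.png

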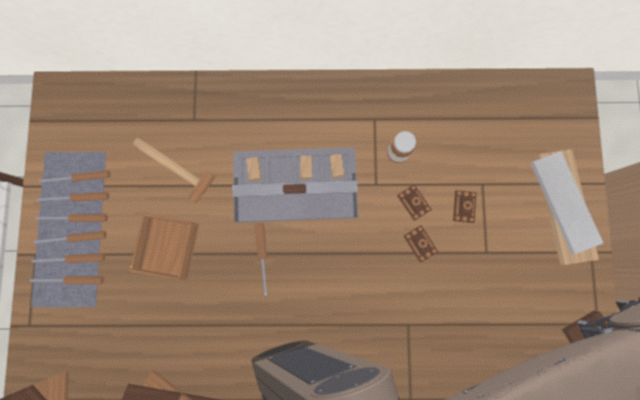

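View pics/scene0.png

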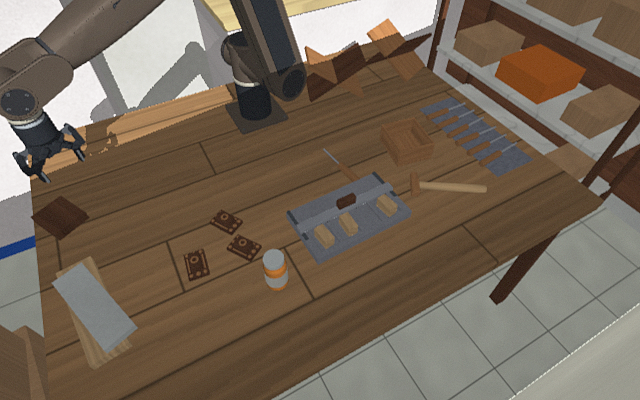

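```bash
cat >> h.py <<'E'
def rect(mask,P,z,M,T):
    "largest contours of mask -> min-area rect in the plane z"
    out=[]
    for c in cv2.findContours(mask.astype(np.uint8),cv2.RETR_EXTERNAL,cv2.CHAIN_APPROX_NONE)[0]:
        if len(c)<12: continue
        w=np.array([ray(u,v,z,M,T)[:2] for u,v in c[:,0,:]])
        (x,y),(a,b),t=cv2.minAreaRect((w*1000).astype(np.float32))
        if a<b: a,b,t=b,a,t+90
        out.append((round(x,1),round(y,1),round(a,1),round(b,1),round((t+90)%180-90,1),c[:,0].mean(0).round().tolist()))
    return out
E
python3 - <<'E'
from h import *
p,d,M,T=snap('top'); P=cloud(d,M,T); Z=P[...,2]*1000
hsv=cv2.cvtColor(p,cv2.COLOR_RGB2HSV)
for u,v in [(294,188),(253,168),(306,166),(337,165),(280,160),(260,205),(270,188),(413,202),(465,206),(421,243),(165,247),(133,245),(262,240),(500,240)]: print((u,v),P[v,u].round(3),hsv[v,u])
roi=np.zeros(Z.shape,bool); roi[130:300,120:520]=1
print('jig',rect(roi&(hsv[...,1]<70)&(Z>15)&(Z<48),P,.030,M,T))
print('off',rect(roi&(Z>44)&(Z<62)&(hsv[...,1]>75)&(hsv[...,2]>140),P,.054,M,T))
print('hand',rect(roi&(Z>62)&(Z<90),P,.074,M,T))
lr=roi.copy(); lr[:,:380]=0
print('lid',rect(lr&(Z>5)&(Z<45)&(hsv[...,2]<110),P,.016,M,T))
p,d,M,T=snap('scene'); P=cloud(d,M,T); Z=P[...,2]*1000; X,Y=P[...,0],P[...,1]
r=(X>.4)&(X<.8)&(Y<-.1)&(Y>-.5)
print('lid scene',rect(r&(Z>5)&(Z<45),P,.016,M,T))
E
```

```text
(294, 188) [0.593 0.049 0.073] [ 10  97 105]
(253, 168) [0.65  0.159 0.054] [ 15  84 191]
(306, 166) [0.655 0.019 0.053] [ 14  85 188]
(337, 165) [ 0.657 -0.063  0.057] [ 15  83 188]
(280, 160) [0.68  0.091 0.019] [135  15 140]
(260, 205) [0.555 0.142 0.028] [127  16 145]
(270, 188) [0.598 0.114 0.045] [135  13 163]
(413, 202) [ 0.561 -0.264  0.03 ] [ 12 110 150]
(465, 206) [ 0.549 -0.4    0.035] [ 12 117 144]
(421, 243) [ 0.452 -0.281  0.035] [ 11 111 120]
(165, 247) [0.446 0.398 0.005] [ 13 116 162]
(133, 245) [ 0.452  0.487 -0.001] [ 14 101 154]
(262, 240) [0.462 0.136 0.028] [ 13 118 145]
(500, 240) [ 0.461 -0.5    0.001] [ 14 104 162]
jig [(344.9, 126.4, 13.0, 4.4, 15.0, [265.0, 285.0]), (366.6, 128.0, 21.1, 3.8, 10.4, [264.0, 277.0]), (612.5, 49.2, 332.2, 191.0, -88.2, [295.0, 184.0]), (687.6, -221.6, 58.2, 24.6, 54.8, [395.0, 156.0])]
off [(649.7, 157.8, 56.9, 28.3, 8.9, [253.0, 168.0]), (653.8, 20.2, 56.6, 23.8, -0.0, [306.0, 166.0]), (656.6, -61.3, 56.7, 26.5, 7.3, [336.0, 165.0])]
hand [(446.1, 383.7, 149.1, 131.9, -10.0, [161.0, 246.0]), (593.3, 47.7, 59.7, 23.0, -87.4, [294.0, 188.0]), (690.0, -225.8, 60.4, 34.3, 63.3, [399.0, 151.0])]
lid [(453.9, -286.1, 78.1, 36.5, 31.3, [421.0, 244.0]), (550.0, -408.6, 76.5, 37.4, -8.5, [465.0, 207.0]), (568.1, -380.8, 43.6, 2.4, -7.9, [455.0, 200.0]), (563.7, -271.7, 76.8, 35.6, 30.1, [414.0, 202.0])]
lid scene [(717.7, -238.0, 59.1, 36.2, 73.1, [278.0, 283.0]), (554.1, -407.2, 93.6, 58.9, -6.2, [196.0, 263.0]), (567.2, -273.9, 86.9, 58.7, 32.6, [244.0, 247.0]), (612.9, -107.1, 207.6, 29.5, -0.4, [304.0, 235.0]), (455.4, -288.0, 93.5, 60.6, 29.5, [226.0, 221.0])]
```

>>> play_rows(
  targets=[
    [[0,0,0,0,0,0.98,1],[0,0,0,0,0,0.98,1],[0,0,0,0,0,0.98,1],[0,0,0,0,0,0.98,1],[0,0,0,0,0,0.98,1]],
  ],
)

```text
t: 0.82
tool_pos: [0.2892, -0.6097, 0.1962]
tool_rot: [-0.0, 0.999, 0.049, -0.0]
ft_force: [-0.1, 0.7, -0.3]
grip_width: 0.0855
gripper_force: 0.0
```

>>> play_rows(
  targets=[
    [[0,0,0,0,0,0.98,1],[0.5,-1,0,0,0,0,1],[0.5,-1,0,0,0,0,1],[0.5,-1,0,0,0,0,1],[0.5,-1,0,0,0,0,1]],
  ],
)

```text
t: 1.45
tool_pos: [0.3362, -0.5073, 0.1963]
tool_rot: [-0.0, 1.0, 0.016, -0.0]
ft_force: [0.4, 0.2, 0.2]
grip_width: 0.0855
gripper_force: 0.0
```

>>> play_rows(
  targets=[
    [[0.5,-1,0,0,0,0,1],[0.5,-1,0,0,0,0,1],[0.5,-1,0,0,0,0,1],[0.5,-1,0,0,0,0,1],[0.5,-1,0,0,0,0,1]],
  ],
)

```text
t: 2.08
tool_pos: [0.3948, -0.38, 0.1966]
tool_rot: [-0.0, 1.0, 0.016, 0.0]
ft_force: [0.1, 0.6, 0.3]
grip_width: 0.0852
gripper_force: 0.0
```

>>> play_rows(
  targets=[
    [[0.5,-1,0,0,0,0,1],[0.5,-1,0,0,0,0,1],[0.5,-1,0,0,0,0,1],[0.5,-1,0,0,0,0,1],[0.5,-1,0,0,0,0,1]],
  ],
)

```text
t: 2.7
tool_pos: [0.4531, -0.2531, 0.1966]
tool_rot: [0.0, 1.0, 0.016, 0.0]
ft_force: [0.9, -0.5, 0.1]
grip_width: 0.0855
gripper_force: 0.0
```

>>> play_rows(
  targets=[
    [[0.5,-1,0,0,0,0,1],[0.5,-1,0,0,0,0,1],[0.5,-1,0,0,0,0,1],[0.5,-1,0,0,0,0,1],[0.5,-1,0,0,0,0,1]],
  ],
)

```text
t: 3.32
tool_pos: [0.5115, -0.1261, 0.1966]
tool_rot: [0.0, 1.0, 0.016, 0.0]
ft_force: [-0.3, -0.3, 0.4]
grip_width: 0.0853
gripper_force: 0.0
```

>>> play_rows(
  targets=[
    [[0.5,-1,0,0,0,0,1],[0.5,-1,0,0,0,0,1],[0.5,-1,0,0,0,0,1],[0.5,-1,0,0,0,0,1],[0,0,0,0,0,0,1]],
  ],
)

```text
t: 3.95
tool_pos: [0.5581, -0.0243, 0.1965]
tool_rot: [-0.0, 1.0, 0.018, -0.0]
ft_force: [-0.6, -0.5, -0.6]
grip_width: 0.0855
gripper_force: 0.0
```

>>> play_rows(
  targets=[
    [[0.5,-0.95,0,0,0,0,1],[0.5,-0.95,0,0,0,0,1],[0.5,-0.95,0,0,0,0,1],[0,0,0,0,0,0,1]],
  ],
)

```text
t: 4.45
tool_pos: [0.5931, 0.0469, 0.1964]
tool_rot: [0.0, 1.0, 0.017, -0.0]
ft_force: [-0.4, -0.3, -0.7]
grip_width: 0.0857
gripper_force: 0.0
```

```bash
cat >> h.py <<'E'
def fcloud(d,M,T):
    v,u=np.mgrid[:d.shape[0],:d.shape[1]]; x=(u-M[0,2])/M[0,0]; y=(v-M[1,2])/M[1,1]; th=np.hypot(x,y); th=np.maximum(th,1e-9)
    k=np.tan(np.minimum(th,1.5))/th
    P=(np.stack([x*k*d,y*k*d,d,np.ones_like(d)],-1)@T.T)[...,:3]; P[(d==0)|(th>1.35)]=np.nan
    return P
def wrect(mask,P,amin=100):
    out=[]
    n,L,S,_=cv2.connectedComponentsWithStats(mask.astype(np.uint8))
    for i in range(1,n):
        if S[i,4]<amin: continue
        w=P[L==i][:,:2]*1000
        (x,y),(a,b),t=cv2.minAreaRect(w.astype(np.float32))
        if a<b: a,b,t=b,a,t+90
        out.append((round(x,1),round(y,1),round(a,1),round(b,1),round((t+90)%180-90,1),round(float(np.median(P[L==i][:,2])*1000),1)))
    return out
def wrist(f=None):
    p,d,M,T=snap('wrist',f); return p,fcloud(d,M,T),M,T
E
python3 - <<'E'
from h import *
p,P,M,T=wrist('w1.png'); Z=P[...,2]*1000; hsv=cv2.cvtColor(p,cv2.COLOR_RGB2HSV)
print(M.round(1).tolist(),T.round(3).tolist(),st()[0]['tool_pos'])
print('handle',wrect((Z>64)&(Z<84),P)); print('off',wrect((Z>47)&(Z<62),P)); print('bar',wrect((Z>39)&(Z<47),P)); print('jig',wrect((Z>23)&(Z<33),P)); print('floor',wrect((Z>10)&(Z<22),P))
E
```

```text
[[309.7, 0.0, 318.2], [0.0, 309.7, 194.2], [0.0, 0.0, 1.0]] [[0.033, -0.954, -0.299, 0.668], [-0.999, -0.032, -0.01, 0.049], [0.0, 0.3, -0.954, 0.374], [0.0, 0.0, 0.0, 1.0]] [0.59286145 0.04616102 0.1964065 ]
handle [(700.8, -217.0, 60.1, 27.7, 4.2, 73.7), (592.8, 47.1, 59.8, 22.6, -88.4, 73.9), (444.9, 384.9, 151.9, 131.4, -10.2, 69.3), (18.8, 707.0, 89.4, 29.4, -64.2, 71.2)]
off [(698.4, -215.5, 59.2, 24.9, 9.7, 54.6), (653.9, 17.4, 58.1, 30.7, -0.9, 54.2), (649.8, 156.9, 58.9, 31.3, 7.5, 54.1), (656.5, -64.2, 58.5, 30.7, 6.4, 54.1), (603.1, 46.8, 57.3, 2.0, -88.9, 57.3), (494.1, 351.5, 166.5, 82.2, 41.9, 54.7), (427.5, 434.3, 159.1, 76.1, 24.6, 55.0), (55.0, 693.1, 136.9, 25.1, -65.6, 53.8)]
bar [(698.9, -215.9, 59.3, 24.6, 8.6, 42.8), (655.1, -49.6, 56.3, 2.0, 6.6, 43.2), (596.7, 46.8, 330.5, 30.7, -88.2, 44.2), (491.6, 350.1, 166.3, 82.7, 40.2, 43.0), (422.5, 434.2, 150.7, 72.5, 26.0, 43.0), (73.0, 690.2, 161.2, 15.6, -67.1, 42.7)]
jig [(658.0, 48.5, 331.3, 96.0, -88.1, 28.0), (665.5, 389.7, 239.7, 88.3, 56.7, 25.3), (699.8, -217.4, 60.0, 27.8, 6.8, 28.1), (651.4, 141.8, 56.2, 1
[... 902 characters left out ...]
9, 18.4), (651.8, -63.9, 79.5, 60.6, 1.5, 18.2), (603.2, 291.8, 90.3, 23.4, -21.1, 17.2), (639.8, 593.5, 84.1, 22.0, -84.1, 18.7), (582.4, 598.7, 91.8, 22.1, -88.7, 18.8), (561.9, -273.0, 85.3, 56.9, 31.1, 12.7), (550.4, -409.0, 84.8, 58.2, -6.1, 12.7), (532.8, 603.1, 104.8, 20.0, 80.1, 18.1), (481.2, 345.5, 179.8, 90.3, 35.0, 16.1), (480.9, 602.5, 100.2, 20.2, 87.8, 18.0), (415.8, 436.2, 131.1, 63.5, 27.3, 16.0), (448.6, -649.9, 112.2, 8.4, 9.9, 15.5), (461.1, 138.3, 93.3, 26.0, 7.1, 18.7), (451.2, -287.1, 84.7, 57.2, 31.1, 12.8), (419.3, 644.0, 181.9, 20.6, 89.9, 17.7), (364.0, 648.2, 190.6, 21.7, 87.6, 17.4), (363.6, 128.3, 88.5, 7.1, 6.5, 15.9), (206.2, -682.6, 155.3, 78.2, -11.9, 15.9)]
```

View pics/w1.png

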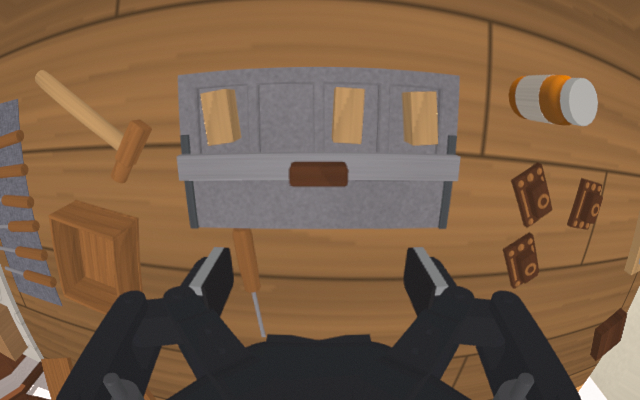

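>>> play_rows(
  targets=[
    [[0,-0.03,0.97,0,0,0,1],[0,0,0.97,0,0,0,1],[0,0,0.97,0,0,0,1],[0,0,0.97,0,0,0,1],[0,0,0.97,0,0,0,1]],
  ],
)

```text
t: 5.12
tool_pos: [0.5927, 0.0457, 0.0748]
tool_rot: [0.0, 1.0, 0.015, -0.0]
ft_force: [-0.2, 0.8, -0.5]
grip_width: 0.0854
gripper_force: 0.0
```

>>> play_rows(
  targets=[
    [[0,0,0.97,0,0,0,1],[0,0,0,0,0,0,-1],[0,0,0,0,0,0,-1],[0,0,0,0,0,0,-1],[0,0,0,0,0,0,-1]],
  ],
)

```text
t: 5.75
tool_pos: [0.5939, 0.0472, 0.0523]
tool_rot: [0.0, 1.0, 0.016, 0.001]
ft_force: [-0.6, 0.3, 0.4]
grip_width: 0.0121
gripper_force: 0.0
```

>>> play_rows(
  targets=[
    [[-0.5,0,0,0,0,0,-1],[-0.5,0,0,0,0,0,-1],[-0.5,0,0,0,0,0,-1],[-0.4,0,0,0,0,0,-1],[0,0,0,0,0,0,-1]],
  ],
)

```text
t: 6.38
tool_pos: [0.5448, 0.0458, 0.0511]
tool_rot: [-0.0, 1.0, 0.016, -0.0]
ft_force: [0.7, 0.8, 0.3]
grip_width: 0.0003
gripper_force: 0.0
```

```bash
python3 - <<'E'
from h import *
p,P,M,T=wrist('w2.png'); Z=P[...,2]*1000
print('handle',wrect((Z>64)&(Z<84),P)); print('bar',wrect((Z>39)&(Z<47),P,500))
p,d,M,T=snap('top'); P=cloud(d,M,T);Z=P[...,2]*1000
p,d,M,T=snap('scene','s2.png'); cv2.imwrite('pics/s2c.png',cv2.resize(p[120:270,240:460,::-1],None,fx=3,fy=3))
E
```

```text
handle [(700.2, -207.6, 38.7, 12.8, -2.4, 66.7), (593.1, 46.7, 60.3, 21.8, -88.2, 73.9), (443.9, 379.7, 151.9, 122.7, -10.0, 68.6)]
bar [(596.6, 46.7, 330.8, 30.8, -88.2, 44.2), (452.1, 327.2, 168.1, 71.7, 18.0, 43.0)]
```

View pics/s2c.png

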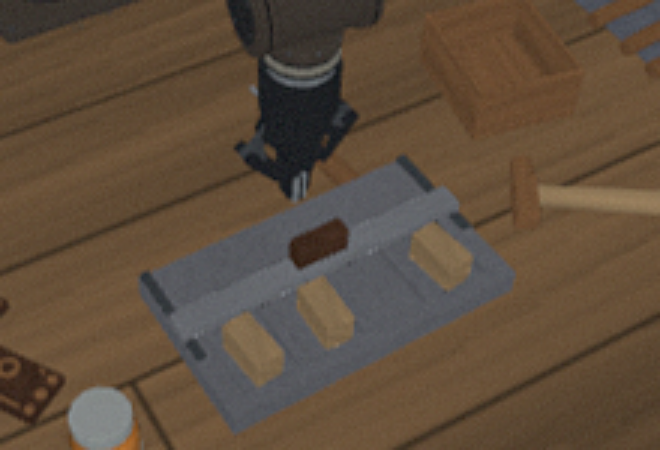

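```bash
python3 - <<'E'
from h import *
K=env.get_calibration('scene'); M=np.array(K['mtx']);T=np.linalg.inv(np.array(K['cam_to_world']))
for X in [(.5448,.0458,.0511),(.593,.0467,.074)]:
    c=T@np.array([*X,1]); uv=(M@c[:3]/c[2])[:2]; print(uv,(uv-[240,120])*3)
p,P,M,T=wrist(); Z=P[...,2]*1000
s=st()[0]; print(s['tool_pos'],s['joint_positions'])
# what depth sees near tool axis
w=(np.hypot(P[...,0]-s['tool_pos'][0],P[...,1]-s['tool_pos'][1])<.03)&(Z>40); print(w.sum(), np.nanpercentile(P[w],[0,10,50,90,100],axis=0).round(3) if w.sum() else '')
E
```

```text
[337.01634402 191.96379845] [291.04903207 215.89139535]
[345.83524436 197.54674295] [317.50573309 232.64022884]
[0.54619374 0.04567755 0.05134713] [-1.01715627e-01  1.77469949e-01  1.99492260e+00  9.20742796e-06
  9.68509445e-01  1.43684521e+00]
23364 [[0.533 0.016 0.09 ]
 [0.552 0.025 0.128]
 [0.557 0.046 0.167]
 [0.564 0.067 0.185]
 [0.567 0.075 0.192]]
```

View pics/w2.png

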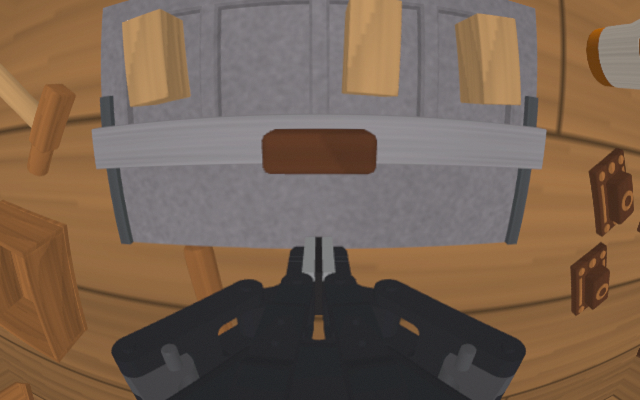

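```bash
python3 - <<'E'
from h import *
s=st()[0]; tp=s['tool_pos']; print(tp)
p,P,M,T=wrist(); Z=P[...,2]
for r in range(225,300,5): print(r,P[r,312].round(3),P[r,318].round(3),P[r,325].round(3),p[r,318])
p,d,M,T=snap('scene'); P=cloud(d,M,T)
w=(np.hypot(P[...,0]-tp[0],P[...,1]-tp[1])<.03)&(P[...,2]>.035)
v,u=np.nonzero(w); i=np.argsort(P[w][:,2])[:12]
print(np.c_[u[i],v[i],P[w][i].round(3)])
E
```

```text
[0.54619374 0.04567755 0.05134713]
225 [0.535 0.049 0.028] [0.535 0.045 0.028] [0.536 0.04  0.028] [125 122 125]
230 [0.532 0.049 0.029] [0.532 0.045 0.028] [0.532 0.04  0.028] [120 116 120]
235 [0.528 0.049 0.028] [0.528 0.045 0.028] [0.528 0.04  0.029] [124 121 124]
240 [0.556 0.049 0.094] [0.556 0.046 0.094] [0.556 0.042 0.094] [35 34 35]
245 [0.556 0.049 0.1  ] [0.556 0.046 0.099] [0.556 0.043 0.1  ] [36 35 36]
250 [0.556 0.048 0.105] [0.556 0.046 0.105] [0.556 0.043 0.105] [39 37 35]
255 [0.556 0.048 0.109] [0.556 0.046 0.109] [0.556 0.043 0.109] [38 37 38]
260 [0.556 0.048 0.114] [0.556 0.046 0.114] [0.556 0.043 0.114] [39 38 38]
265 [0.557 0.048 0.12 ] [0.557 0.046 0.119] [0.557 0.043 0.119] [35 34 35]
270 [0.556 0.048 0.122] [0.557 0.046 0.123] [0.556 0.043 0.123] [36 34 35]
275 [0.554 0.048 0.123] [0.555 0.046 0.124] [0.555 0.043 0.125] [43 42 43]
280 [0.557 0.048 0.131] [0.552 0.046 0.123] [0.557 0.043 0.131] [44 42 44]
285 [0.556 0.048 0.134] [0.55  0.046 0.124] [0.558 0.043 0.135] [44 42 44]
290 [0.555 0.048 0.135] [0.547 0.045 0.124] [0.556 0.043 0.136] [45 42 44]
295 [0.554 0.048 0.137] [0.545 0.045 0.123] [0.553 0.043 0.135] [44 42 43]
[[3.37e+02 1.86e+02 5.51e-01 4.00e-02 8.80e-02]
 [3.39e+02 1.86e+02 5.54e-01 4.60e-02 8.80e-02]
 [3.38e+02 1.86e+02 5.56e-01 4.10e-02 9.20e-02]
 [3.40e+02 1.85e+02 5.56e-01 4.80e-02 9.20e-02]
 [3.37e+02 1.85e+02 5.52e-01 4.00e-02 9.40e-02]
 [3.41e+02 1.85e+02 5.58e-01 5.00e-02 9.40e-02]
 [3.41e+02 1.84e+02 5.56e-01 5.10e-02 9.50e-02]
 [3.40e+02 1.84e+02 5.55e-01 4.90e-02 9.60e-02]
 [3.39e+02 1.85e+02 5.57e-01 4.40e-02 9.60e-02]
 [3.37e+02 1.84e+02 5.51e-01 4.00e-02 9.60e-02]
 [3.36e+02 1.85e+02 5.53e-01 3.60e-02 9.70e-02]
 [3.42e+02 1.82e+02 5.52e-01 5.70e-02 9.70e-02]]
```

>>> play_rows(
  targets=[
    [[0,0,0,0,0,0,1],[0.48,0,0,0,0,0,1],[0.48,0,0,0,0,0,1],[0.48,0,0,0,0,0,1],[0.47,0,0,0,0,0,1]],
  ],
)

```text
t: 7.3
tool_pos: [0.5945, 0.0473, 0.0511]
tool_rot: [0.0, 1.0, 0.016, 0.0]
ft_force: [0.3, -0.6, -0.5]
grip_width: 0.0853
gripper_force: 0.0
```

>>> play_rows(
  targets=[
    [[0,0,0,0,0,0,1],[0,0,0.5,0,0,0,1],[0,0,0.5,0,0,0,1],[0,0,0.55,0,0,0,1],[0,0,0,0,0,0,1]],
  ],
)

```text
t: 7.92
tool_pos: [0.5915, 0.0474, 0.0101]
tool_rot: [-0.0, 1.0, 0.016, -0.002]
ft_force: [1.0, -0.5, 0.1]
grip_width: 0.0854
gripper_force: 0.0
```

>>> play_rows(
  targets=[
    [[0,0,0,0,0,0,-1],[0,0,0,0,0,0,-1],[0,0,0,0,0,0,-1],[0,0,0,0,0,0,-1]],
  ],
)

```text
t: 8.43
tool_pos: [0.5942, 0.047, 0.0133]
tool_rot: [0.0, 1.0, 0.016, 0.001]
ft_force: [0.4, -0.7, 2.9]
grip_width: 0.0589
gripper_force: 72.7
```

>>> play_rows(
  targets=[
    [[-0.4,0,0,0,0,0,-1],[-0.4,0,0,0,0,0,-1],[-0.4,0,0,0,0,0,-1],[-0.4,0,0,0,0,0,-1],[-0.32,0,0,0,0,0,-1]],
  ],
)

```text
t: 9.05
tool_pos: [0.5456, 0.0454, 0.0133]
tool_rot: [0.0, 1.0, 0.016, 0.001]
ft_force: [2.4, -1.8, 4.9]
grip_width: 0.0589
gripper_force: 73.2
```

>>> play_rows(
  targets=[
    [[0,0,0,0,0,0,-1],[0,0,0,0,0,0,-1],[0,0,0,0,0,0,1],[0,0,0,0,0,0,1],[0,0,0,0,0,0,1]],
  ],
)

```text
t: 9.68
tool_pos: [0.5442, 0.0461, 0.0115]
tool_rot: [-0.0, 1.0, 0.016, -0.001]
ft_force: [-1.1, -0.8, 0.8]
grip_width: 0.0854
gripper_force: 0.0
```

>>> play_rows(
  targets=[
    [[0,0,-1,0,0,0,1],[0,0,-1,0,0,0,1],[0,0,-1,0,0,0,1],[0,0,-1,0,0,0,1],[0,0,-1,0,0,0,1]],
  ],
)

```text
t: 10.3
tool_pos: [0.5449, 0.046, 0.1377]
tool_rot: [-0.0, 1.0, 0.016, -0.001]
ft_force: [0.3, -0.3, 0.3]
grip_width: 0.0853
gripper_force: 0.0
```

```bash
python3 - <<'E'
from h import *
print(st()[0]['tool_pos'])
p,P,M,T=wrist(); Z=P[...,2]*1000
print('handle',wrect((Z>64)&(Z<84),P)); print('bar',wrect((Z>39)&(Z<47),P,500)); print('off',wrect((Z>47)&(Z<62),P))
print('floor',wrect((Z>10)&(Z<22),P))
E
```

```text
[0.54489321 0.04598743 0.13771138]
handle [(697.7, -218.0, 59.8, 31.2, 15.5, 74.0), (544.9, 45.2, 59.7, 21.5, -88.1, 73.9), (445.0, 385.5, 152.1, 132.7, -10.4, 69.1), (35.8, 673.9, 162.1, 26.9, -66.0, 71.6)]
bar [(548.6, 45.2, 331.5, 30.3, -88.2, 44.2), (468.5, 343.0, 195.3, 96.7, 30.1, 43.0)]
off [(653.9, 17.3, 59.0, 30.7, -1.4, 54.1), (697.1, -218.6, 60.5, 29.7, 17.2, 54.7), (650.0, 156.6, 58.8, 31.3, 7.8, 54.0), (656.7, -64.2, 58.5, 31.2, 6.8, 54.0), (554.9, 45.0, 57.3, 2.3, -88.8, 56.9), (469.2, 342.9, 196.6, 98.6, 30.4, 54.5), (442.0, 392.2, 135.3, 111.7, -9.9, 55.0), (53.6, 681.4, 162.9, 37.1, -67.8, 54.2)]
floor [(642.2, 85.5, 89.6, 61.8, 2.0, 18.2), (644.6, 10.8, 89.7, 61.5, 1.9, 18.2), (639.8, 160.8, 90.0, 60.9, 1.3, 18.3), (646.9, -64.1, 89.5, 60.3, 1.9, 18.2), (695.4, -216.3, 58.2, 23.7, 19.9, 15.6), (685.6, 395.6, 211.4, 7.8, 56.0, 18.4), (602.6, 291.8, 90.8, 22.8, -21.4, 16.6), (562.0, -273.8, 86.1, 57.5, 31.6, 12.6), (550.3, -408.8, 84.0, 57.7, -6.6, 12.7), (469.5, 342.9, 195.6, 96.6, 30.6, 16.0), (459.9, 137.7, 95.2, 25.8, 7.7, 18.7), (421.8, 439.8, 127.7, 59.0, 22.6, 16.4), (451.1, -287.2, 85.8, 57.1, 30.8, 12.7), (426.2, 580.3, 60.9, 17.3, 75.7, 17.2), (368.4, 600.6, 98.2, 20.1, 79.0, 17.5), (363.0, 128.4, 90.6, 7.5, 6.0, 15.9), (195.5, -677.0, 141.2, 64.7, -4.6, 16.2)]
```

>>> play_rows(
  targets=[
    [[0.865,0.258,0,0,0,0,0.4],[0.865,0.258,0,0,0,0,0.4],[0.865,0.258,0,0,0,0,0.4],[0.865,0.258,0,0,0,0,0.4],[0.865,0.258,0,0,0,0,0.4]],
  ],
)

```text
t: 10.98
tool_pos: [0.6546, 0.0171, 0.136]
tool_rot: [-0.0, 1.0, 0.016, -0.001]
ft_force: [0.4, -0.6, 0.0]
grip_width: 0.0597
gripper_force: 0.0
```

>>> play_rows(
  targets=[
    [[0,0,0.94,0,0,0.8,0.4],[0,0,0.94,0,0,0,0.4],[0,0,0.94,0,0,0,0.4],[0,0,0.94,0,0,0,0.4],[0,0,0.94,0,0,0,0.4]],
  ],
)

```text
t: 11.6
tool_pos: [0.6537, 0.0173, 0.0179]
tool_rot: [-0.0, 1.0, -0.012, -0.001]
ft_force: [-0.0, 0.3, 0.7]
grip_width: 0.06
gripper_force: 0.0
```

>>> play_rows(
  targets=[
    [[0,0,0.94,0,0,0,0.4],[0,0,0,0,0,0,-0.3],[0,0,0,0,0,0,-0.3],[0,0,0,0,0,0,-0.3]],
  ],
)

```text
t: 12.1
tool_pos: [0.6555, 0.0169, -0.0023]
tool_rot: [0.0, 1.0, -0.012, 0.001]
ft_force: [-0.2, -0.6, -0.9]
grip_width: 0.0299
gripper_force: 2.8
```

>>> play_rows(
  targets=[
    [[0,0,0,0,0,0,-0.33],[0,0,0,0,0,0,-0.33]],
  ],
)

```text
t: 12.35
tool_pos: [0.6549, 0.017, -0.003]
tool_rot: [0.0, 1.0, -0.012, 0.0]
ft_force: [-0.4, -0.3, -0.9]
grip_width: 0.0293
gripper_force: 35.2
```

>>> play_rows(
  targets=[
    [[0,0,0,0,0,0,-0.36],[0,0,0,0,0,0,-0.36]],
  ],
)

```text
t: 12.6
tool_pos: [0.6548, 0.017, -0.0033]
tool_rot: [0.0, 1.0, -0.012, 0.0]
ft_force: [0.5, -0.1, 1.0]
grip_width: 0.0291
gripper_force: 59.8
```

>>> play_rows(
  targets=[
    [[0,0,-0.9,0,0,0,-0.36],[0,0,-0.9,0,0,0,-0.36],[0,0,-0.9,0,0,0,-0.36],[0,0,-0.9,0,0,0,-0.36],[-0.72,-0.99,0,0,0,0,-0.36]],
  ],
)

```text
t: 13.22
tool_pos: [0.6403, 0.0408, 0.0912]
tool_rot: [0.0, 1.0, -0.013, 0.004]
ft_force: [-0.7, 0.1, -0.8]
grip_width: 0.0289
gripper_force: 59.7
```

>>> play_rows(
  targets=[
    [[-0.72,-0.99,0,0,0,0,-0.36],[-0.72,-0.99,0,0,0,0,-0.36],[-0.72,-0.99,0,0,0,0,-0.36],[-0.72,-0.99,0,0,0,0,-0.36],[-0.72,-0.99,0,0,0,0,-0.36]],
  ],
)

```text
t: 13.85
tool_pos: [0.5498, 0.1688, 0.0878]
tool_rot: [-0.0, 1.0, -0.012, 0.001]
ft_force: [-0.0, 0.8, -0.1]
grip_width: 0.0289
gripper_force: 59.7
```

>>> play_rows(
  targets=[
    [[-0.72,-0.99,0,0,0,0,-0.36],[-0.72,-0.99,0,0,0,0,-0.36],[-0.72,-0.99,0,0,0,0,-0.36],[-0.72,-0.99,0,0,0,0,-0.36],[-0.72,-0.99,0,0,0,0,-0.36]],
  ],
)

```text
t: 14.48
tool_pos: [0.4627, 0.2948, 0.0878]
tool_rot: [-0.0, 1.0, -0.012, 0.001]
ft_force: [0.4, 0.5, -1.4]
grip_width: 0.0289
gripper_force: 59.7
```

>>> play_rows(
  targets=[
    [[-0.72,-0.99,0,0,0,0,-0.36],[-0.72,-0.99,0,0,0,0,-0.36],[-0.72,-0.99,0,0,0,0,-0.36],[0,0,0,0,0,0,-0.36]],
  ],
)

```text
t: 14.98
tool_pos: [0.41, 0.3707, 0.0876]
tool_rot: [-0.0, 1.0, -0.01, 0.0]
ft_force: [0.1, 0.0, -0.5]
grip_width: 0.0288
gripper_force: 59.7
```

>>> play_rows(
  targets=[
    [[0,0,1,0,0,0,-0.36],[0,0,1,0,0,0,-0.36],[0,0,1,0,0,0,-0.36],[0,0,0,0,0,0,-0.1],[0,0,0,0,0,0,-0.1]],
  ],
)

```text
t: 15.6
tool_pos: [0.412, 0.3694, 0.0128]
tool_rot: [-0.0, 1.0, -0.012, 0.001]
ft_force: [1.0, 0.1, 0.3]
grip_width: 0.0385
gripper_force: 0.0
```

>>> play_rows(
  targets=[
    [[0,0,-1,0,0,0,-0.1],[0,0,-1,0,0,0,-0.1],[0,0,-1,0,0,0,-0.1],[0,0,-1,0,0,0,0.4]],
  ],
)

```text
t: 16.1
tool_pos: [0.4118, 0.3697, 0.1144]
tool_rot: [-0.001, 1.0, -0.012, 0.002]
ft_force: [-0.1, 0.1, -0.3]
grip_width: 0.0556
gripper_force: 0.0
```

>>> play_rows(
  targets=[
    [[0.98,0.84,0,0,0,0,0.4],[0.98,0.84,0,0,0,0,0.4],[0.98,0.84,0,0,0,0,0.4],[0.98,0.84,0,0,0,0,0.4],[0.98,0.84,0,0,0,0,0.4]],
  ],
)

```text
t: 16.73
tool_pos: [0.5326, 0.2608, 0.1137]
tool_rot: [-0.0, 1.0, -0.012, 0.002]
ft_force: [-0.5, -0.0, 0.5]
grip_width: 0.0598
gripper_force: 0.0
```

>>> play_rows(
  targets=[
    [[0.98,0.84,0,0,0,0,0.4],[0.98,0.84,0,0,0,0,0.4],[0.98,0.84,0,0,0,0,0.4],[0.98,0.84,0,0,0,0,0.4],[0.98,0.84,0,0,0,0,0.4]],
  ],
)

```text
t: 17.35
tool_pos: [0.6526, 0.1527, 0.1138]
tool_rot: [-0.0, 1.0, -0.012, 0.002]
ft_force: [-0.0, 0.4, -0.4]
grip_width: 0.0595
gripper_force: 0.0
```

>>> play_rows(
  targets=[
    [[0,0,0.4,0,0,-0.75,0.4],[0,0,0.4,0,0,-0.75,0.4],[0,0,0.4,0,0,-0.75,0.4],[0,0,0,0,0,0,0.4]],
  ],
)

```text
t: 17.85
tool_pos: [0.651, 0.1534, 0.0822]
tool_rot: [0.0, 0.998, 0.066, 0.0]
ft_force: [-0.4, -0.1, 1.2]
grip_width: 0.0597
gripper_force: 0.0
```

```bash
python3 - <<'E'
from h import *
s=st()[0];print(s['tool_pos'],s['tool_rot'])
p,P,M,T=wrist(); Z=P[...,2]*1000
Z[(P[...,0]<.56)|(P[...,1]>.25)]=0
print('off',wrect((Z>47)&(Z<62),P))
p,d,M,T=snap('top'); P=cloud(d,M,T);Z=P[...,2]*1000; Z[(P[...,0]>.53)|(P[...,1]<.3)]=0
hsv=cv2.cvtColor(p,cv2.COLOR_RGB2HSV); print('bin',wrect((Z>30)&(Z<62),P,20))
E
```

```text
[0.65098419 0.15337928 0.08220094] [3.68111723e-05 9.97799447e-01 6.63036967e-02 2.85831011e-04]
off [(649.9, 156.9, 58.8, 30.0, 7.7, 54.2), (693.0, -211.9, 52.5, 16.7, 23.2, 53.1), (656.8, -64.1, 58.9, 32.2, 7.4, 54.0)]
bin [(455.8, 443.9, 139.6, 21.1, -3.8, 46.5), (408.9, 365.5, 56.6, 32.0, -2.2, 41.0), (374.1, 372.8, 47.6, 0.6, 80.1, 46.2), (113.1, 385.3, 58.0, 31.7, 87.6, 43.6), (86.4, 649.8, 79.3, 54.3, -70.5, 42.9)]
```

>>> play_rows(
  targets=[
    [[0,-0.145,0.86,0,0,0,0.4],[0,0,0.86,0,0,0,0.4],[0,0,0.86,0,0,0,0.4],[0,0,0.86,0,0,0,0.4],[0,0,0,0,0,0,-0.36]],
  ],
)

```text
t: 18.58
tool_pos: [0.6485, 0.1567, -0.0076]
tool_rot: [0.0, 0.998, 0.067, -0.002]
ft_force: [0.8, 0.1, -0.0]
grip_width: 0.0429
gripper_force: 0.0
```

>>> play_rows(
  targets=[
    [[0,0,0,0,0,0,-0.36],[0,0,0,0,0,0,-0.36],[0,0,0,0,0,0,-0.36]],
  ],
)

```text
t: 18.95
tool_pos: [0.6508, 0.1573, -0.0038]
tool_rot: [-0.0, 0.998, 0.067, 0.001]
ft_force: [-1.0, -0.2, -0.0]
grip_width: 0.029
gripper_force: 59.5
```

>>> play_rows(
  targets=[
    [[0,0,-0.92,0,0,0,-0.36],[0,0,-0.92,0,0,0,-0.36],[0,0,-0.92,0,0,0,-0.36],[0,0,-0.92,0,0,0,-0.36],[-0.495,-0.96,0,0,0,0,-0.36]],
  ],
)

```text
t: 19.58
tool_pos: [0.6378, 0.1791, 0.0923]
tool_rot: [-0.0, 0.998, 0.065, 0.004]
ft_force: [1.0, -0.6, 0.1]
grip_width: 0.0293
gripper_force: 59.6
```

>>> play_rows(
  targets=[
    [[-0.495,-0.96,0,0,0,0,-0.36],[-0.495,-0.96,0,0,0,0,-0.36],[-0.495,-0.96,0,0,0,0,-0.36],[-0.495,-0.96,0,0,0,0,-0.36],[-0.495,-0.96,0,0,0,0,-0.36]],
  ],
)

```text
t: 20.2
tool_pos: [0.5544, 0.2919, 0.0858]
tool_rot: [0.0, 0.998, 0.068, -0.002]
ft_force: [0.0, 0.5, -0.7]
grip_width: 0.0292
gripper_force: 59.6
```

>>> play_rows(
  targets=[
    [[-0.495,-0.96,0,0,0,0,-0.36],[-0.495,-0.96,0,0,0,0,-0.36],[-0.495,-0.96,0,0,0,0,-0.36],[-0.495,-0.96,0,0,0,0,-0.36],[-0.495,-0.96,0,0,0,0,-0.36]],
  ],
)

```text
t: 20.82
tool_pos: [0.4769, 0.402, 0.0858]
tool_rot: [0.001, 0.998, 0.068, -0.002]
ft_force: [-0.0, 1.1, -0.2]
grip_width: 0.0288
gripper_force: 59.6
```

>>> play_rows(
  targets=[
    [[0,0,1,0,0,0,-0.36],[0,0,1,0,0,0,-0.36],[0,0,1,0,0,0,-0.36],[0,0,0,0,0,0,-0.1],[0,0,0,0,0,0,-0.1]],
  ],
)

```text
t: 21.45
tool_pos: [0.4796, 0.4014, 0.0128]
tool_rot: [-0.0, 0.998, 0.067, 0.0]
ft_force: [-0.6, -0.6, 0.6]
grip_width: 0.0385
gripper_force: 0.0
```

>>> play_rows(
  targets=[
    [[0,0,-1,0,0,0,-0.1],[0,0,-1,0,0,0,-0.1],[0,0,-1,0,0,0,-0.1],[0,0,-1,0,0,0,0.4]],
  ],
)

```text
t: 21.95
tool_pos: [0.4807, 0.4014, 0.1152]
tool_rot: [-0.001, 0.998, 0.067, 0.001]
ft_force: [-0.8, 0.0, -0.2]
grip_width: 0.0552
gripper_force: 0.0
```

>>> play_rows(
  targets=[
    [[0.227,0.966,0,0,0,0,0.4],[0.227,0.966,0,0,0,0,0.4],[0.227,0.966,0,0,0,0,0.4],[0.227,0.966,0,0,0,0,0.4],[0.227,0.966,0,0,0,0,0.4]],
  ],
)

```text
t: 22.58
tool_pos: [0.5253, 0.2846, 0.1143]
tool_rot: [-0.0, 0.998, 0.067, 0.001]
ft_force: [0.1, 0.4, 0.4]
grip_width: 0.06
gripper_force: 0.0
```

>>> play_rows(
  targets=[
    [[0.227,0.966,0,0,0,0,0.4],[0.227,0.966,0,0,0,0,0.4],[0.227,0.966,0,0,0,0,0.4],[0.227,0.966,0,0,0,0,0.4],[0.227,0.966,0,0,0,0,0.4]],
  ],
)

```text
t: 23.2
tool_pos: [0.5696, 0.1686, 0.1144]
tool_rot: [-0.0, 0.998, 0.067, 0.002]
ft_force: [-0.9, 1.2, -0.1]
grip_width: 0.0599
gripper_force: 0.0
```

>>> play_rows(
  targets=[
    [[0.227,0.966,0,0,0,0,0.4],[0.227,0.966,0,0,0,0,0.4],[0.227,0.966,0,0,0,0,0.4],[0.227,0.966,0,0,0,0,0.4],[0.227,0.966,0,0,0,0,0.4]],
  ],
)

```text
t: 23.82
tool_pos: [0.6138, 0.0524, 0.1141]
tool_rot: [0.0, 0.998, 0.067, 0.001]
ft_force: [0.5, -0.2, -0.7]
grip_width: 0.0598
gripper_force: 0.0
```

>>> play_rows(
  targets=[
    [[0.227,0.966,0,0,0,0,0.4],[0.227,0.966,0,0,0,0,0.4],[0.227,0.966,0,0,0,0,0.4],[0.227,0.966,0,0,0,0,0.4],[0.227,0.966,0,0,0,0,0.4]],
  ],
)

```text
t: 24.45
tool_pos: [0.6576, -0.0644, 0.1123]
tool_rot: [-0.0, 0.998, 0.067, -0.0]
ft_force: [0.1, 0.1, -0.9]
grip_width: 0.0598
gripper_force: 0.0
```

>>> play_rows(
  targets=[
    [[0,0,0,0,0,0,0.4],[0,0,0,0,0,0,0.4]],
  ],
)

```text
t: 24.7
tool_pos: [0.6568, -0.0627, 0.1121]
tool_rot: [-0.0, 0.998, 0.067, -0.0]
ft_force: [0.0, 0.6, -0.5]
grip_width: 0.0599
gripper_force: 0.0
```

```bash
python3 - <<'E'
from h import *
s=st()[0];print(s['tool_pos'],s['tool_rot'])
p,P,M,T=wrist(); Z=P[...,2]*1000
Z[(P[...,0]<.4)|(P[...,1]>.25)]=0
print('off',wrect((Z>47)&(Z<62),P)); print('lidblk',wrect((Z>26)&(Z<36)&(P[...,1]<-.18),P)); print('lid',wrect((Z>7)&(Z<40)&(P[...,1]<-.18),P)); print('floor',wrect((Z>10)&(Z<22)&(P[...,1]>-.2)&(P[...,0]>.58),P))
E
```

```text
[ 0.6568441  -0.06265604  0.1121147 ] [-3.13866513e-04  9.97776749e-01  6.66435263e-02 -3.19051948e-04]
off [(705.8, -216.2, 59.4, 25.7, -11.3, 54.5), (657.0, -64.8, 58.9, 30.2, 6.6, 54.2), (555.0, 54.0, 39.6, 3.5, -87.5, 55.0)]
lidblk [(705.5, -215.8, 58.9, 24.4, -11.3, 30.8), (514.7, -637.4, 207.7, 14.0, 19.9, 30.6), (563.3, -273.4, 49.5, 29.5, 33.6, 32.4), (551.2, -409.2, 50.1, 31.5, -7.2, 32.1)]
lid [(705.3, -216.5, 59.0, 25.9, -10.8, 25.4), (563.0, -273.8, 84.8, 57.1, 32.7, 13.6), (506.9, -641.6, 243.3, 51.8, 20.6, 24.3), (550.5, -408.8, 85.2, 57.6, -6.5, 14.0), (441.7, -270.4, 84.5, 18.5, 31.8, 13.0)]
floor [(638.8, 162.1, 89.3, 59.1, 2.0, 18.4), (640.9, 87.4, 89.1, 59.4, 1.8, 18.4), (643.4, 11.9, 89.0, 61.1, 2.0, 18.3), (645.7, -62.8, 89.4, 62.2, 1.8, 18.4)]
```

>>> play_rows(
  targets=[
    [[0,0.08,0.93,0,0,0,0.4],[0,0,0.93,0,0,0,0.4],[0,0,0.93,0,0,0,0.4],[0,0,0.93,0,0,0,0.4],[0,0,0.93,0,0,0,0.4]],
  ],
)

```text
t: 25.38
tool_pos: [0.6572, -0.0638, -0.0046]
tool_rot: [-0.0, 0.998, 0.067, 0.0]
ft_force: [0.2, 0.4, -0.3]
grip_width: 0.0598
gripper_force: 0.0
```

>>> play_rows(
  targets=[
    [[0,0,0,0,0,0,-0.36],[0,0,0,0,0,0,-0.36],[0,0,0,0,0,0,-0.36],[0,0,0,0,0,0,-0.36]],
  ],
)

```text
t: 25.88
tool_pos: [0.658, -0.065, -0.0028]
tool_rot: [0.0, 0.998, 0.067, 0.001]
ft_force: [-0.7, 0.0, 0.2]
grip_width: 0.0288
gripper_force: 59.4
```

>>> play_rows(
  targets=[
    [[0,0,-0.92,0,0,0,-0.36],[0,0,-0.92,0,0,0,-0.36],[0,0,-0.92,0,0,0,-0.36],[0,0,-0.92,0,0,0,-0.36],[-0.326,-0.965,0,0,0,0,-0.36]],
  ],
)

```text
t: 26.5
tool_pos: [0.6491, -0.0431, 0.0934]
tool_rot: [0.001, 0.998, 0.066, 0.004]
ft_force: [0.2, 0.2, -0.1]
grip_width: 0.0288
gripper_force: 59.5
```

>>> play_rows(
  targets=[
    [[-0.326,-0.965,0,0,0,0,-0.36],[-0.326,-0.965,0,0,0,0,-0.36],[-0.326,-0.965,0,0,0,0,-0.36],[-0.326,-0.965,0,0,0,0,-0.36],[-0.326,-0.965,0,0,0,0,-0.36]],
  ],
)

```text
t: 27.12
tool_pos: [0.5886, 0.0738, 0.0879]
tool_rot: [-0.0, 0.998, 0.067, -0.0]
ft_force: [0.2, 0.0, -0.7]
grip_width: 0.0288
gripper_force: 59.5
```

>>> play_rows(
  targets=[
    [[-0.326,-0.965,0,0,0,0,-0.36],[-0.326,-0.965,0,0,0,0,-0.36],[-0.326,-0.965,0,0,0,0,-0.36],[-0.326,-0.965,0,0,0,0,-0.36],[-0.326,-0.965,0,0,0,0,-0.36]],
  ],
)

```text
t: 27.75
tool_pos: [0.5322, 0.1877, 0.0882]
tool_rot: [-0.0, 0.998, 0.067, 0.0]
ft_force: [0.5, 0.3, -0.4]
grip_width: 0.0289
gripper_force: 59.5
```

>>> play_rows(
  targets=[
    [[-0.326,-0.965,0,0,0,0,-0.36],[-0.326,-0.965,0,0,0,0,-0.36],[-0.326,-0.965,0,0,0,0,-0.36],[-0.326,-0.965,0,0,0,0,-0.36],[-0.326,-0.965,0,0,0,0,-0.36]],
  ],
)

```text
t: 28.38
tool_pos: [0.4756, 0.3017, 0.0881]
tool_rot: [-0.0, 0.998, 0.067, 0.0]
ft_force: [1.8, 0.1, -0.3]
grip_width: 0.029
gripper_force: 59.5
```

>>> play_rows(
  targets=[
    [[-0.326,-0.965,0,0,0,0,-0.36],[-0.326,-0.965,0,0,0,0,-0.36],[-0.326,-0.965,0,0,0,0,-0.36],[-0.326,-0.965,0,0,0,0,-0.36],[-0.326,-0.965,0,0,0,0,-0.36]],
  ],
)

```text
t: 29.0
tool_pos: [0.419, 0.4157, 0.0881]
tool_rot: [-0.0, 0.998, 0.067, 0.0]
ft_force: [-0.1, -0.1, -0.3]
grip_width: 0.0289
gripper_force: 59.5
```

>>> play_rows(
  targets=[
    [[0,0,0.78,0,0,0,-0.36],[0,0,0.78,0,0,0,-0.36],[0,0,0.76,0,0,0,-0.36],[0,0,0,0,0,0,-0.1],[0,0,0,0,0,0,0]],
  ],
)

```text
t: 29.62
tool_pos: [0.4208, 0.4143, 0.0302]
tool_rot: [-0.0, 0.998, 0.066, 0.0]
ft_force: [-0.6, -0.3, 0.7]
grip_width: 0.0427
gripper_force: 0.0
```

>>> play_rows(
  targets=[
    [[0,0,-1,0,0,0,0],[0,0,-1,0,0,0,0],[0,0,-1,0,0,0,0],[0,0,-1,0,0,0,0.4]],
  ],
)

```text
t: 30.12
tool_pos: [0.421, 0.4148, 0.1324]
tool_rot: [-0.001, 0.998, 0.067, 0.001]
ft_force: [0.4, -0.4, -0.4]
grip_width: 0.0589
gripper_force: 0.0
```

>>> play_rows(
  targets=[
    [[0.07,1,0,0,0,0,0.4],[0.07,1,0,0,0,0,0.4],[0.07,1,0,0,0,0,0.4],[0.07,1,0,0,0,0,0.4],[0.07,1,0,0,0,0,0.4]],
  ],
)

```text
t: 30.75
tool_pos: [0.4465, 0.2911, 0.1316]
tool_rot: [-0.0, 0.998, 0.067, 0.001]
ft_force: [0.3, 0.2, -0.4]
grip_width: 0.0597
gripper_force: 0.0
```

>>> play_rows(
  targets=[
    [[0.07,1,0,0,0,0,0.4],[0.07,1,0,0,0,0,0.4],[0.07,1,0,0,0,0,0.4],[0.07,1,0,0,0,0,0.4],[0.07,1,0,0,0,0,0.4]],
  ],
)

```text
t: 31.38
tool_pos: [0.4719, 0.1682, 0.1316]
tool_rot: [-0.0, 0.998, 0.067, 0.001]
ft_force: [0.2, 0.1, -0.7]
grip_width: 0.0598
gripper_force: 0.0
```

>>> play_rows(
  targets=[
    [[0.07,1,0,0,0,0,0.4],[0.07,1,0,0,0,0,0.4],[0.07,1,0,0,0,0,0.4],[0.07,1,0,0,0,0,0.4],[0.07,1,0,0,0,0,0.4]],
  ],
)

```text
t: 32.0
tool_pos: [0.4971, 0.0452, 0.1316]
tool_rot: [0.0, 0.998, 0.067, 0.001]
ft_force: [0.7, -0.4, 0.8]
grip_width: 0.0594
gripper_force: 0.0
```

>>> play_rows(
  targets=[
    [[0.07,1,0,0,0,0,0.4],[0.07,1,0,0,0,0,0.4],[0.07,1,0,0,0,0,0.4],[0.07,1,0,0,0,0,0.4],[0.07,1,0,0,0,0,0.4]],
  ],
)

```text
t: 32.62
tool_pos: [0.5224, -0.0777, 0.1316]
tool_rot: [0.001, 0.998, 0.067, 0.001]
ft_force: [-0.9, 0.3, 0.3]
grip_width: 0.0599
gripper_force: 0.0
```

>>> play_rows(
  targets=[
    [[0.07,1,0,0,0,0,0.4],[0.07,1,0,0,0,0,0.4],[0.07,1,0,0,0,0,0.4],[0.07,1,0,0,0,0,0.4],[0.07,1,0,0,0,0,0.4]],
  ],
)

```text
t: 33.25
tool_pos: [0.5472, -0.2007, 0.1304]
tool_rot: [0.0, 0.998, 0.067, 0.0]
ft_force: [0.0, 0.2, -0.3]
grip_width: 0.0592
gripper_force: 0.0
```

>>> play_rows(
  targets=[
    [[0.07,1,0,0,0,0,0.4],[0.07,1,0,0,0,0,0.4],[0.07,1,0,0,0,0,0.4],[0,0,0,0,0,-0.97,0.4],[0,0,0,0,0,-0.97,0.4]],
  ],
)

```text
t: 33.88
tool_pos: [0.5621, -0.2741, 0.1299]
tool_rot: [-0.0, 0.991, 0.135, -0.0]
ft_force: [0.6, -0.1, -0.1]
grip_width: 0.06
gripper_force: 0.0
```

>>> play_rows(
  targets=[
    [[0,0,0,0,0,-0.97,0.4],[0,0,0,0,0,-0.97,0.4],[0,0,0,0,0,-0.97,0.4],[0,0,0,0,0,-0.97,0.4],[0,0,0,0,0,0,0.4]],
  ],
)

```text
t: 34.5
tool_pos: [0.5621, -0.2734, 0.13]
tool_rot: [-0.0, 0.964, 0.266, -0.0]
ft_force: [0.3, 0.2, -0.4]
grip_width: 0.0599
gripper_force: 0.0
```

```bash
cat >> h.py <<'E'
def rel(x,y,yaw=None,z=None):
    "world target mm -> move in tool units (25 mm, 4 deg)"
    s,r=st(); m=r.as_matrix(); tp=s['tool_pos']*1000
    d=m.T@np.array([x-tp[0],y-tp[1],(z-tp[2]) if z is not None else 0])
    a=np.degrees(np.arctan2(m[1,0],m[0,0]))
    print('tcp',tp.round(1),'yaw',a.round(2),'tool mm',d.round(1),'rz units',None if yaw is None else round(((a-yaw+90)%180-90)/4,2))
E
python3 - <<'E'
from h import *
rel(562,-273,31)
p,P,M,T=wrist(); Z=P[...,2]*1000; k=(P[...,0]<.66)&(P[...,0]>.38)&(P[...,1]>-.5)&(P[...,1]<-.15)
print('lidblk',wrect((Z>24)&(Z<38)&k,P)); print('lid',wrect((Z>6)&(Z<40)&k,P))
p,d,M,T=snap('top'); P=cloud(d,M,T);Z=P[...,2]*1000; Z[(P[...,0]>.53)|(P[...,1]<.3)|(P[...,0]<.35)|(P[...,1]>.46)]=0
print('bin',wrect((Z>24)&(Z<62),P,20))
E
```

```text
tcp [ 562.1 -273.4  130. ] yaw 30.88 tool mm [ 0.1 -0.4  0. ] rz units -0.03
lidblk [(562.6, -274.4, 49.4, 30.2, 32.0, 32.3), (554.4, -409.7, 41.9, 29.8, -7.6, 32.3), (452.1, -287.4, 49.9, 30.3, 29.9, 32.4)]
lid [(562.4, -273.9, 84.5, 55.4, 32.2, 13.4), (563.0, -411.0, 59.5, 57.4, -7.1, 13.8), (451.7, -287.4, 84.2, 55.9, 30.7, 13.7)]
bin [(447.6, 393.5, 138.3, 111.6, -9.9, 42.4), (435.4, 323.3, 148.5, 3.7, -10.0, 43.2), (409.0, 365.6, 57.1, 31.3, -1.6, 41.4)]
```

>>> play_rows(
  targets=[
    [[0,0.03,1,0,0,-0.2,0.4],[0,0,1,0,0,0,0.4],[0,0,1,0,0,0,0.4],[0,0,1,0,0,0,0.4],[0,0,1,0,0,0,0.4]],
  ],
)

```text
t: 35.22
tool_pos: [0.5625, -0.2736, 0.0044]
tool_rot: [0.0, 0.962, 0.273, 0.0]
ft_force: [0.1, -0.8, 0.4]
grip_width: 0.0598
gripper_force: 0.0
```

>>> play_rows(
  targets=[
    [[0,0,0.4,0,0,0,0.4],[0,0,0.4,0,0,0,0.4],[0,0,0.28,0,0,0,0.4],[0,0,0,0,0,0,0.4],[0,0,0,0,0,0,0.4]],
  ],
)

```text
t: 35.85
tool_pos: [0.5628, -0.2737, -0.0212]
tool_rot: [0.0, 0.962, 0.273, 0.0]
ft_force: [0.2, 0.3, -0.8]
grip_width: 0.0594
gripper_force: 0.0
```

>>> play_rows(
  targets=[
    [[0,0,0,0,0,0,-0.2],[0,0,0,0,0,0,-0.2],[0,0,0,0,0,0,-0.29],[0,0,0,0,0,0,-0.31],[0,0,0,0,0,0,-0.31]],
  ],
)

```text
t: 36.48
tool_pos: [0.5627, -0.2736, -0.0215]
tool_rot: [0.0, 0.962, 0.273, 0.0]
ft_force: [0.1, -1.2, 2.1]
grip_width: 0.0296
gripper_force: 12.9
```

>>> play_rows(
  targets=[
    [[0,0,0,0,0,0,-0.32],[0,0,0,0,0,0,-0.325],[0,0,-0.2,0,0,0,-0.325],[0,0,-0.4,0,0,0,-0.325],[0,0,-0.4,0,0,0,-0.325]],
  ],
)

```text
t: 37.1
tool_pos: [0.5622, -0.2732, 0.0035]
tool_rot: [-0.0, 0.962, 0.273, -0.0]
ft_force: [0.8, 0.1, -0.7]
grip_width: 0.0293
gripper_force: 27.8
```

>>> play_rows(
  targets=[
    [[0,0,-0.8,0,0,0,-0.325],[0,0,-0.8,0,0,0,-0.325],[0,0,-0.8,0,0,0,-0.325],[0,0,-0.6,0,0,0,-0.325],[0,0,0,0,0,0,-0.325]],
  ],
)

```text
t: 37.72
tool_pos: [0.5634, -0.2741, 0.0804]
tool_rot: [0.001, 0.962, 0.273, 0.001]
ft_force: [-0.6, -0.4, -1.1]
grip_width: 0.0295
gripper_force: 27.8
```

```bash
python3 - <<'E'
from h import *
rel(645.7,-62.8,1.9)
p,P,M,T=wrist('w3.png'); Z=P[...,2]*1000; k=(P[...,0]<.66)&(P[...,0]>.38)&(P[...,1]>-.5)&(P[...,1]<-.15)
print('lid',wrect((Z>6)&(Z<160)&k,P))
E
```

```text
tcp [ 563.4 -274.1   80.4] yaw 31.73 tool mm [ 181.1 -136.5   -0.2] rz units 7.46
lid [(513.3, -325.7, 212.3, 182.7, 81.9, 116.1)]
```

View pics/w3.png

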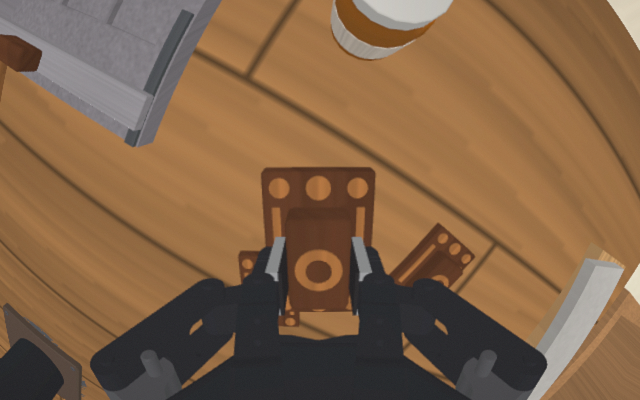

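>>> play_rows(
  targets=[
    [[0,0,0,0,0,0.93,-0.325],[0,0,0,0,0,0.93,-0.325],[0,0,0,0,0,0.93,-0.325],[0,0,0,0,0,0.93,-0.325],[0,0,0,0,0,0.93,-0.325]],
  ],
)

```text
t: 38.4
tool_pos: [0.5615, -0.2728, 0.0765]
tool_rot: [-0.001, 0.994, 0.113, -0.001]
ft_force: [-0.6, 0.8, -2.2]
grip_width: 0.0292
gripper_force: 27.8
```

>>> play_rows(
  targets=[
    [[0,0,0,0,0,0.93,-0.325],[0,0,0,0,0,0.93,-0.325],[0,0,0,0,0,0.93,-0.325],[0.4,-0.926,0,0,0,0,-0.325],[0.4,-0.926,0,0,0,0,-0.325]],
  ],
)

```text
t: 39.02
tool_pos: [0.58, -0.2257, 0.0765]
tool_rot: [-0.001, 1.0, 0.017, -0.001]
ft_force: [-0.1, -0.1, -0.4]
grip_width: 0.0292
gripper_force: 27.8
```

>>> play_rows(
  targets=[
    [[0.4,-0.926,0,0,0,0,-0.325],[0.4,-0.926,0,0,0,0,-0.325],[0.4,-0.926,0,0,0,0,-0.325],[0.4,-0.926,0,0,0,0,-0.325],[0.4,-0.926,0,0,0,0,-0.325]],
  ],
)

```text
t: 39.65
tool_pos: [0.626, -0.1079, 0.0765]
tool_rot: [-0.0, 1.0, 0.017, -0.001]
ft_force: [0.2, -1.0, -0.9]
grip_width: 0.0293
gripper_force: 27.8
```

>>> play_rows(
  targets=[
    [[0.4,-0.926,0,0,0,0,-0.325],[0.4,-0.926,0,0,0,0,-0.325],[0,0,0,0,0,0,-0.325],[0,0,0,0,0,0,-0.325]],
  ],
)

```text
t: 40.15
tool_pos: [0.6444, -0.0623, 0.0771]
tool_rot: [-0.0, 1.0, 0.017, -0.001]
ft_force: [0.7, -0.3, -1.0]
grip_width: 0.0295
gripper_force: 27.8
```

```bash
python3 - <<'E'
from h import *
rel(646.1,-62.8,1.9)
p,P,M,T=wrist('w4.png'); Z=P[...,2]*1000
print('floor',wrect((Z>10)&(Z<22)&(P[...,1]<.25)&(P[...,0]>.58)&(P[...,0]<.75),P))
print('jigtop',wrect((Z>24)&(Z<33)&(P[...,1]<.3)&(P[...,0]>.48)&(P[...,0]<.75),P,1000))
E
```

```text
tcp [644.4 -62.3  77.1] yaw 1.98 tool mm [ 1.7  0.6 -0. ] rz units 0.02
floor [(703.7, -215.4, 57.0, 22.9, -5.8, 15.8), (707.0, 20.7, 172.9, 0.9, -88.2, 14.9), (643.5, 12.6, 89.5, 60.4, 1.5, 18.3), (678.9, -61.9, 61.6, 22.0, -88.0, 18.2), (641.1, 87.7, 89.4, 59.6, 2.2, 18.4), (638.7, 162.6, 89.7, 57.5, 2.1, 18.4), (586.1, -413.1, 57.2, 14.6, 86.1, 12.5)]
jigtop [(633.0, 48.2, 331.2, 147.2, -88.2, 28.2)]
```

View pics/w4.png

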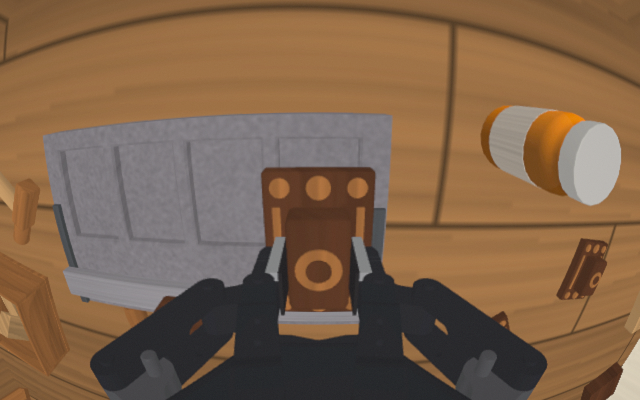

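>>> play_rows(
  targets=[
    [[0.05,0,0.9,0,0,0,-0.325],[0,0,0.9,0,0,0,-0.325],[0,0,0.6,0,0,0,-0.325],[0,0,0.3,0,0,0,-0.325],[0,0,0,0,0,0,-0.325]],
  ],
)

```text
t: 40.83
tool_pos: [0.6459, -0.0619, 0.0097]
tool_rot: [-0.0, 1.0, 0.017, -0.001]
ft_force: [0.4, 0.8, -0.1]
grip_width: 0.0291
gripper_force: 27.8
```

>>> play_rows(
  targets=[
    [[0,0,0,0,0,0,-0.325],[0,0,0,0,0,0,-0.325]],
  ],
)

```text
t: 41.08
tool_pos: [0.6472, -0.0622, 0.0117]
tool_rot: [0.0, 1.0, 0.017, 0.001]
ft_force: [-0.4, 0.6, -0.7]
grip_width: 0.0293
gripper_force: 27.8
```

>>> play_rows(
  targets=[
    [[-0.02,0,0.16,0,0,0,-0.325],[0,0,0.16,0,0,0,-0.325],[0,0,0,0,0,0,-0.325]],
  ],
)

```text
t: 41.45
tool_pos: [0.6453, -0.0619, 0.0019]
tool_rot: [-0.0, 1.0, 0.017, -0.001]
ft_force: [0.3, -0.5, -0.7]
grip_width: 0.0292
gripper_force: 27.8
```

>>> play_rows(
  targets=[
    [[0,0,0.12,0,0,0,-0.325],[0,0,0,0,0,0,-0.325],[0,0,0,0,0,0,-0.325]],
  ],
)

```text
t: 41.82
tool_pos: [0.6459, -0.0621, -0.0004]
tool_rot: [-0.0, 1.0, 0.017, 0.0]
ft_force: [0.3, -0.5, -0.5]
grip_width: 0.0292
gripper_force: 27.8
```

>>> play_rows(
  targets=[
    [[0,0,0.05,0,0,0,-0.325],[0,0,0.04,0,0,0,-0.325],[0,0,0,0,0,0,-0.325],[0,0,0,0,0,0,-0.325]],
  ],
)

```text
t: 42.32
tool_pos: [0.6458, -0.0621, -0.0027]
tool_rot: [-0.0, 1.0, 0.017, -0.0]
ft_force: [0.4, -0.4, -0.4]
grip_width: 0.0296
gripper_force: 27.8
```

>>> play_rows(
  targets=[
    [[0,0,0,0,0,0,-0.28],[0,0,0,0,0,0,-0.1],[0,0,0,0,0,0,0.1],[0,0,0,0,0,0,0.1]],
  ],
)

```text
t: 42.82
tool_pos: [0.646, -0.0621, -0.0025]
tool_rot: [0.0, 1.0, 0.017, 0.0]
ft_force: [0.3, -0.1, 0.2]
grip_width: 0.0469
gripper_force: 0.0
```

>>> play_rows(
  targets=[
    [[0,0,-1,0,0,0,0.1],[0,0,-1,0,0,0,0.1],[0,0,-1,0,0,0,0.1],[0,0,-1,0,0,0,0.1],[0,0,-1,0,0,0,0.1]],
  ],
)

```text
t: 43.45
tool_pos: [0.6458, -0.062, 0.1232]
tool_rot: [-0.0, 1.0, 0.017, -0.0]
ft_force: [-0.1, 0.3, -0.6]
grip_width: 0.0468
gripper_force: 0.0
```

```bash
python3 - <<'E'
from h import *
rel(451.5,-287.3,30.5)
p,P,M,T=wrist(); Z=P[...,2]*1000
k=(P[...,1]<.25)&(P[...,0]>.58)&(P[...,0]<.75)&(P[...,1]>-.12)
print('floor',wrect((Z>10)&(Z<22)&k,P)); print('blk',wrect((Z>42)&(Z<60)&k,P))
hsv=cv2.cvtColor(p,cv2.COLOR_RGB2HSV); print('plate',wrect((Z>24)&(Z<36)&(hsv[...,1]>70)&k,P))
k=(P[...,0]<.66)&(P[...,0]>.38)&(P[...,1]>-.5)&(P[...,1]<-.15)
print('lid',wrect((Z>6)&(Z<40)&k,P))
E
```

```text
tcp [645.8 -62.  123.2] yaw 1.97 tool mm [-201.9  218.5    0. ] rz units -7.13
floor [(709.3, -54.3, 121.4, 1.1, -88.2, 16.9), (643.2, 12.1, 88.7, 61.5, 1.9, 18.3), (645.9, -63.0, 88.5, 61.7, 1.9, 18.3), (641.1, 87.4, 89.6, 60.2, 2.0, 18.4), (638.8, 162.5, 89.4, 57.5, 1.6, 18.4), (641.2, -32.5, 80.6, 1.7, 2.5, 18.7)]
blk [(645.6, -62.1, 49.3, 30.5, 1.6, 50.4)]
plate [(645.2, -62.4, 84.5, 55.4, 2.5, 30.6)]
lid [(550.8, -409.2, 85.0, 58.0, -5.7, 13.9), (491.0, -293.7, 29.7, 12.3, 55.0, 12.0)]
```

>>> play_rows(
  targets=[
    [[-0.897,0.971,0,0,0,0,0.1],[-0.897,0.971,0,0,0,0,0.4],[-0.897,0.971,0,0,0,0,0.4],[-0.897,0.971,0,0,0,0,0.4],[-0.897,0.971,0,0,0,0,0.4]],
  ],
)

```text
t: 44.12
tool_pos: [0.5371, -0.1878, 0.1218]
tool_rot: [-0.0, 1.0, 0.017, -0.0]
ft_force: [0.7, 1.0, -0.3]
grip_width: 0.0598
gripper_force: 0.0
```

>>> play_rows(
  targets=[
    [[-0.897,0.971,0,0,0,0,0.4],[-0.897,0.971,0,0,0,0,0.4],[-0.897,0.971,0,0,0,0,0.4],[-0.897,0.971,0,0,0,0,0.4],[0,0,0,0,0,-0.89,0.4]],
  ],
)

```text
t: 44.75
tool_pos: [0.4503, -0.2887, 0.1219]
tool_rot: [0.0, 0.999, 0.048, -0.0]
ft_force: [-0.4, 0.7, 0.4]
grip_width: 0.06
gripper_force: 0.0
```

>>> play_rows(
  targets=[
    [[0,0,0,0,0,-0.89,0.4],[0,0,0,0,0,-0.89,0.4],[0,0,0,0,0,-0.89,0.4],[0,0,0,0,0,-0.89,0.4],[0,0,0,0,0,-0.89,0.4]],
  ],
)

```text
t: 45.38
tool_pos: [0.4515, -0.2872, 0.1218]
tool_rot: [-0.0, 0.979, 0.203, -0.0]
ft_force: [0.2, -0.7, 0.4]
grip_width: 0.0598
gripper_force: 0.0
```

>>> play_rows(
  targets=[
    [[0,0,0,0,0,-0.89,0.4],[0,0,0,0,0,-0.89,0.4],[0,0,0,0,0,0,0.4],[0,0,0,0,0,0,0.4]],
  ],
)

```text
t: 45.88
tool_pos: [0.4516, -0.2872, 0.1221]
tool_rot: [-0.0, 0.965, 0.262, -0.0]
ft_force: [0.3, -0.1, 0.5]
grip_width: 0.0598
gripper_force: 0.0
```

```bash
cat > lid.py <<'E'
from h import *
p,P,M,T=wrist(); Z=P[...,2]*1000; k=(P[...,0]<.66)&(P[...,0]>.36)&(P[...,1]>-.5)&(P[...,1]<-.15)
b=wrect((Z>24)&(Z<38)&k,P);print('lidblk',b); print('lid',wrect((Z>6)&(Z<40)&k,P))
tp=st()[0]['tool_pos']*1000; n=min(b,key=lambda r:np.hypot(r[0]-tp[0],r[1]-tp[1])); rel(n[0],n[1],n[4])
E
python3 lid.py
```

```text
lidblk [(550.1, -409.7, 50.7, 31.2, -7.8, 32.1), (451.4, -288.0, 49.8, 29.7, 29.8, 32.3)]
lid [(550.1, -409.7, 85.0, 57.1, -6.8, 13.4), (450.9, -287.6, 83.7, 56.6, 30.9, 13.4)]
tcp [ 451.7 -287.3  122.2] yaw 30.41 tool mm [-0.6  0.5 -0. ] rz units 0.15
```

>>> play_rows(
  targets=[
    [[-0.03,0.02,0.94,0,0,0,0.4],[0,0,0.94,0,0,0,0.4],[0,0,0.94,0,0,0,0.4],[0,0,0.94,0,0,0,0.4],[0,0,0.94,0,0,0,0.4]],
  ],
)

```text
t: 46.55
tool_pos: [0.4514, -0.2882, 0.0042]
tool_rot: [0.0, 0.965, 0.262, 0.0]
ft_force: [0.6, -0.8, -1.1]
grip_width: 0.0596
gripper_force: 0.0
```

>>> play_rows(
  targets=[
    [[0,0,0.4,0,0,0,0.4],[0,0,0.4,0,0,0,0.4],[0,0,0.24,0,0,0,0.4],[0,0,0,0,0,0,0.2],[0,0,0,0,0,0,0]],
  ],
)

```text
t: 47.18
tool_pos: [0.4517, -0.2885, -0.0205]
tool_rot: [0.0, 0.965, 0.263, 0.0]
ft_force: [0.3, -0.7, 0.2]
grip_width: 0.0429
gripper_force: 0.0
```

>>> play_rows(
  targets=[
    [[0,0,0,0,0,0,-0.2],[0,0,0,0,0,0,-0.2],[0,0,0,0,0,0,-0.29],[0,0,0,0,0,0,-0.31],[0,0,0,0,0,0,-0.31]],
  ],
)

```text
t: 47.8
tool_pos: [0.4514, -0.2882, -0.0209]
tool_rot: [0.0, 0.965, 0.263, 0.0]
ft_force: [0.3, -0.8, 1.9]
grip_width: 0.03
gripper_force: 12.7
```

>>> play_rows(
  targets=[
    [[0,0,0,0,0,0,-0.32],[0,0,0,0,0,0,-0.325],[0,0,-0.2,0,0,0,-0.325],[0,0,-0.4,0,0,0,-0.325],[0,0,-0.4,0,0,0,-0.325]],
  ],
)

```text
t: 48.42
tool_pos: [0.4513, -0.2881, 0.0044]
tool_rot: [-0.0, 0.965, 0.263, -0.0]
ft_force: [-0.1, 0.2, -2.0]
grip_width: 0.0294
gripper_force: 27.5
```

>>> play_rows(
  targets=[
    [[0,0,-0.8,0,0,0,-0.325],[0,0,-0.8,0,0,0,-0.325],[0,0,-0.8,0,0,0,-0.325],[0,0,-0.6,0,0,0,-0.325],[0,0,0,0,0,0,-0.325]],
  ],
)

```text
t: 49.05
tool_pos: [0.4522, -0.2889, 0.0806]
tool_rot: [0.001, 0.965, 0.263, 0.001]
ft_force: [-0.2, -0.0, -1.2]
grip_width: 0.0293
gripper_force: 27.5
```

>>> play_rows(
  targets=[
    [[0,0,0,0,0,0.89,-0.325],[0,0,0,0,0,0.89,-0.325],[0,0,0,0,0,0.89,-0.325],[0,0,0,0,0,0.89,-0.325],[0,0,0,0,0,0.89,-0.325]],
  ],
)

```text
t: 49.68
tool_pos: [0.4506, -0.2875, 0.0776]
tool_rot: [-0.001, 0.994, 0.109, -0.001]
ft_force: [-0.2, -0.1, -0.7]
grip_width: 0.0291
gripper_force: 27.5
```

>>> play_rows(
  targets=[
    [[0,0,0,0,0,0.89,-0.325],[0,0,0,0,0,0.89,-0.325],[0,0,0,0,0,0.89,-0.325],[0.672,-0.977,0,0,0,0,-0.325],[0.672,-0.977,0,0,0,0,-0.325]],
  ],
)

```text
t: 50.3
tool_pos: [0.4828, -0.2374, 0.0777]
tool_rot: [-0.001, 1.0, 0.017, -0.001]
ft_force: [-0.1, -0.2, -2.3]
grip_width: 0.0293
gripper_force: 27.5
```

>>> play_rows(
  targets=[
    [[0.672,-0.977,0,0,0,0,-0.325],[0.672,-0.977,0,0,0,0,-0.325],[0.672,-0.977,0,0,0,0,-0.325],[0.672,-0.977,0,0,0,0,-0.325],[0.672,-0.977,0,0,0,0,-0.325]],
  ],
)

```text
t: 50.92
tool_pos: [0.5626, -0.1121, 0.0776]
tool_rot: [-0.0, 1.0, 0.017, -0.001]
ft_force: [-0.0, -0.2, -0.6]
grip_width: 0.0296
gripper_force: 27.5
```

>>> play_rows(
  targets=[
    [[0.672,-0.977,0,0,0,0,-0.325],[0.672,-0.977,0,0,0,0,-0.325],[0.672,-0.977,0,0,0,0,-0.325],[0.672,-0.977,0,0,0,0,-0.325],[0.672,-0.977,0,0,0,0,-0.325]],
  ],
)

```text
t: 51.55
tool_pos: [0.6423, 0.0127, 0.0774]
tool_rot: [-0.0, 1.0, 0.017, -0.001]
ft_force: [-0.1, 0.1, -0.5]
grip_width: 0.0296
gripper_force: 27.5
```

>>> play_rows(
  targets=[
    [[0,0,0,0,0,0,-0.325],[0,0,0,0,0,0,-0.325]],
  ],
)

```text
t: 51.8
tool_pos: [0.6418, 0.0115, 0.0777]
tool_rot: [0.0, 1.0, 0.017, -0.001]
ft_force: [-0.1, -0.7, -0.4]
grip_width: 0.0294
gripper_force: 27.5
```

```bash
python3 - <<'E'
from h import *
rel(643.2,11.4,1.9)
p,P,M,T=wrist(); Z=P[...,2]*1000
print('floor',wrect((Z>10)&(Z<22)&(P[...,1]<.25)&(P[...,0]>.58)&(P[...,0]<.7)&(P[...,1]>-.12),P))
E
```

```text
tcp [641.8  11.5  77.7] yaw 1.98 tool mm [ 1.4  0.2 -0. ] rz units 0.02
floor [(641.0, 86.4, 89.3, 60.5, 1.7, 18.3), (676.9, 12.0, 61.7, 22.4, -87.7, 18.3), (660.0, -83.1, 105.0, 50.3, 35.8, 18.7), (638.5, 161.5, 89.2, 59.4, 1.6, 18.3)]
```

>>> play_rows(
  targets=[
    [[0.03,0,0.9,0,0,0,-0.325],[0,0,0.9,0,0,0,-0.325],[0,0,0.6,0,0,0,-0.325],[0,0,0.3,0,0,0,-0.325],[0,0,0,0,0,0,-0.325]],
  ],
)

```text
t: 52.48
tool_pos: [0.643, 0.0118, 0.0104]
tool_rot: [-0.0, 1.0, 0.017, -0.001]
ft_force: [-0.1, -0.5, -1.7]
grip_width: 0.0293
gripper_force: 27.6
```

>>> play_rows(
  targets=[
    [[0,0,0,0,0,0,-0.325],[0,0,0,0,0,0,-0.325],[0,0,0.16,0,0,0,-0.325],[0,0,0.16,0,0,0,-0.325],[0,0,0,0,0,0,-0.325]],
  ],
)

```text
t: 53.1
tool_pos: [0.6429, 0.0118, 0.0027]
tool_rot: [-0.0, 1.0, 0.017, -0.001]
ft_force: [-0.5, -1.7, -1.6]
grip_width: 0.0294
gripper_force: 27.6
```

>>> play_rows(
  targets=[
    [[0,0,0.12,0,0,0,-0.325],[0,0,0,0,0,0,-0.325],[0,0,0,0,0,0,-0.325]],
  ],
)

```text
t: 53.48
tool_pos: [0.6435, 0.0118, 0.0004]
tool_rot: [0.0, 1.0, 0.017, 0.0]
ft_force: [0.7, -0.4, -1.0]
grip_width: 0.0295
gripper_force: 27.6
```

>>> play_rows(
  targets=[
    [[0,0,0.05,0,0,0,-0.325],[0,0,0.05,0,0,0,-0.325],[0,0,0,0,0,0,-0.325],[0,0,0,0,0,0,-0.325]],
  ],
)

```text
t: 53.98
tool_pos: [0.6434, 0.0118, -0.0022]
tool_rot: [-0.0, 1.0, 0.017, -0.0]
ft_force: [-1.1, -0.3, -1.5]
grip_width: 0.0293
gripper_force: 27.6
```

>>> play_rows(
  targets=[
    [[0,0,0,0,0,0,-0.28],[0,0,0,0,0,0,-0.1],[0,0,0,0,0,0,0.1],[0,0,0,0,0,0,0.1]],
  ],
)

```text
t: 54.48
tool_pos: [0.6436, 0.0117, -0.002]
tool_rot: [0.0, 1.0, 0.017, 0.0]
ft_force: [-0.1, 0.4, 0.8]
grip_width: 0.0468
gripper_force: 0.0
```

>>> play_rows(
  targets=[
    [[0,0,-1,0,0,0,0.1],[0,0,-1,0,0,0,0.1],[0,0,-1,0,0,0,0.1],[0,0,-1,0,0,0,0.1],[0,0,-1,0,0,0,0.1]],
  ],
)

```text
t: 55.1
tool_pos: [0.6434, 0.0118, 0.1237]
tool_rot: [-0.0, 1.0, 0.017, 0.0]
ft_force: [-0.6, -0.2, 0.2]
grip_width: 0.0471
gripper_force: 0.0
```

```bash
python3 - <<'E'
from h import *
rel(550.3,-409.5,-7)
p,P,M,T=wrist(); Z=P[...,2]*1000
k=(P[...,1]<.25)&(P[...,0]>.58)&(P[...,0]<.7)&(P[...,1]>-.12)
print('floor',wrect((Z>10)&(Z<22)&k,P)); print('blk',wrect((Z>42)&(Z<60)&k,P))
hsv=cv2.cvtColor(p,cv2.COLOR_RGB2HSV); print('plate',wrect((Z>24)&(Z<36)&(hsv[...,1]>70)&k,P))
E
```

```text
tcp [643.4  11.8 123.7] yaw 1.97 tool mm [-107.5  417.8   -0. ] rz units 2.24
floor [(641.2, 86.0, 89.6, 61.3, 1.8, 18.3), (643.6, 11.0, 88.2, 62.0, 1.6, 18.5), (646.1, -64.1, 88.0, 59.7, 1.6, 18.5), (638.8, 160.8, 89.4, 60.2, 1.8, 18.3)]
blk [(644.1, 11.7, 49.5, 30.6, 1.3, 50.4), (646.0, -60.0, 49.8, 31.3, 1.9, 50.3)]
plate [(642.6, 11.3, 85.3, 55.3, 2.2, 30.6), (645.8, -60.0, 84.2, 55.7, 2.0, 30.5)]
```

>>> play_rows(
  targets=[
    [[-0.253,0.983,-0.3,0,0,0,0.1],[-0.253,0.983,0,0,0,0,0.4],[-0.253,0.983,0,0,0,0,0.4],[-0.253,0.983,0,0,0,0,0.4],[-0.253,0.983,0,0,0,0,0.4]],
  ],
)

```text
t: 55.78
tool_pos: [0.6156, -0.1128, 0.1297]
tool_rot: [-0.0, 1.0, 0.017, -0.0]
ft_force: [0.1, 0.3, 0.1]
grip_width: 0.0598
gripper_force: 0.0
```

>>> play_rows(
  targets=[
    [[-0.253,0.983,0,0,0,0,0.4],[-0.253,0.983,0,0,0,0,0.4],[-0.253,0.983,0,0,0,0,0.4],[-0.253,0.983,0,0,0,0,0.4],[-0.253,0.983,0,0,0,0,0.4]],
  ],
)

```text
t: 56.4
tool_pos: [0.5883, -0.2367, 0.1297]
tool_rot: [-0.0, 1.0, 0.017, -0.0]
ft_force: [0.2, -0.7, -0.7]
grip_width: 0.0598
gripper_force: 0.0
```

>>> play_rows(
  targets=[
    [[-0.253,0.983,0,0,0,0,0.4],[-0.253,0.983,0,0,0,0,0.4],[-0.253,0.983,0,0,0,0,0.4],[-0.253,0.983,0,0,0,0,0.4],[-0.253,0.983,0,0,0,0,0.4]],
  ],
)

```text
t: 57.02
tool_pos: [0.5609, -0.3616, 0.1303]
tool_rot: [-0.0, 1.0, 0.017, 0.0]
ft_force: [-0.8, 0.3, 1.1]
grip_width: 0.0598
gripper_force: 0.0
```

>>> play_rows(
  targets=[
    [[-0.253,0.983,0,0,0,0,0.4],[-0.253,0.983,0,0,0,0,0.4],[0,0,0,0,0,0.75,0.4],[0,0,0,0,0,0.75,0.4],[0,0,0,0,0,0.75,0.4]],
  ],
)

```text
t: 57.65
tool_pos: [0.5501, -0.4105, 0.1303]
tool_rot: [-0.0, 0.998, -0.062, -0.0]
ft_force: [-0.2, -0.1, -0.6]
grip_width: 0.0599
gripper_force: 0.0
```

>>> play_rows(
  targets=[
    [[0,0,0,0,0,0,0.4],[0,0,0,0,0,0,0.4]],
  ],
)

```text
t: 57.9
tool_pos: [0.5503, -0.4099, 0.1303]
tool_rot: [0.0, 0.998, -0.061, -0.0]
ft_force: [-0.3, -0.6, -0.3]
grip_width: 0.0598
gripper_force: 0.0
```

```bash
python3 lid.py
```

```text
lidblk [(550.5, -410.4, 49.7, 29.5, -6.1, 32.4)]
lid [(550.9, -410.2, 84.1, 57.0, -6.6, 13.3)]
tcp [ 550.3 -409.8  130.3] yaw -7.0 tool mm [ 0.3  0.6 -0. ] rz units -0.22
```

>>> play_rows(
  targets=[
    [[0.02,0.02,1,0,0,-0.1,0.4],[0,0,1,0,0,0,0.4],[0,0,1,0,0,0,0.4],[0,0,1,0,0,0,0.4],[0,0,1,0,0,0,0.4]],
  ],
)

```text
t: 58.58
tool_pos: [0.5509, -0.4101, 0.0047]
tool_rot: [0.0, 0.998, -0.057, 0.0]
ft_force: [-0.1, 0.7, -0.7]
grip_width: 0.0595
gripper_force: 0.0
```

>>> play_rows(
  targets=[
    [[0,0,0.4,0,0,0,0.4],[0,0,0.4,0,0,0,0.4],[0,0,0.27,0,0,0,0.4],[0,0,0,0,0,0,0.2],[0,0,0,0,0,0,0]],
  ],
)

```text
t: 59.2
tool_pos: [0.5512, -0.4104, -0.0206]
tool_rot: [0.0, 0.998, -0.058, 0.0]
ft_force: [-0.4, -0.1, 0.6]
grip_width: 0.043
gripper_force: 0.0
```

>>> play_rows(
  targets=[
    [[0,0,0,0,0,0,-0.2],[0,0,0,0,0,0,-0.2],[0,0,0,0,0,0,-0.29],[0,0,0,0,0,0,-0.31],[0,0,0,0,0,0,-0.31]],
  ],
)

```text
t: 59.82
tool_pos: [0.5509, -0.4101, -0.0211]
tool_rot: [0.0, 0.998, -0.058, 0.0]
ft_force: [0.4, 0.3, 1.9]
grip_width: 0.0301
gripper_force: 12.8
```

>>> play_rows(
  targets=[
    [[0,0,0,0,0,0,-0.32],[0,0,0,0,0,0,-0.325],[0,0,-0.2,0,0,0,-0.325],[0,0,-0.4,0,0,0,-0.325],[0,0,-0.4,0,0,0,-0.325]],
  ],
)

```text
t: 60.45
tool_pos: [0.5508, -0.41, 0.0042]
tool_rot: [-0.0, 0.998, -0.058, -0.0]
ft_force: [-0.3, -0.0, 0.1]
grip_width: 0.0293
gripper_force: 27.6
```

>>> play_rows(
  targets=[
    [[0,0,-0.8,0,0,0,-0.325],[0,0,-0.8,0,0,-0.71,-0.325],[0,0,-0.8,0,0,-0.71,-0.325],[0,0,-0.6,0,0,-0.71,-0.325],[0,0,0,0,0,0,-0.325]],
  ],
)

```text
t: 61.08
tool_pos: [0.5521, -0.4113, 0.0821]
tool_rot: [0.002, 1.0, 0.016, 0.002]
ft_force: [-0.2, 0.1, -0.6]
grip_width: 0.0295
gripper_force: 27.6
```

>>> play_rows(
  targets=[
    [[0.2126,-0.985,0,0,0,0,-0.325],[0.2126,-0.985,0,0,0,0,-0.325],[0.2126,-0.985,0,0,0,0,-0.325],[0.2126,-0.985,0,0,0,0,-0.325],[0.2126,-0.985,0,0,0,0,-0.325]],
  ],
)

```text
t: 61.7
tool_pos: [0.5736, -0.284, 0.0786]
tool_rot: [-0.0, 1.0, 0.017, -0.0]
ft_force: [0.1, 0.8, -0.7]
grip_width: 0.0293
gripper_force: 27.7
```

>>> play_rows(
  targets=[
    [[0.2126,-0.985,0,0,0,0,-0.325],[0.2126,-0.985,0,0,0,0,-0.325],[0.2126,-0.985,0,0,0,0,-0.325],[0.2126,-0.985,0,0,0,0,-0.325],[0.2126,-0.985,0,0,0,0,-0.325]],
  ],
)

```text
t: 62.32
tool_pos: [0.596, -0.1605, 0.0787]
tool_rot: [0.0, 1.0, 0.016, 0.0]
ft_force: [0.1, -0.1, -0.4]
grip_width: 0.0296
gripper_force: 27.7
```

>>> play_rows(
  targets=[
    [[0.2126,-0.985,0,0,0,0,-0.325],[0.2126,-0.985,0,0,0,0,-0.325],[0.2126,-0.985,0,0,0,0,-0.325],[0.2126,-0.985,0,0,0,0,-0.325],[0.2126,-0.985,0,0,0,0,-0.325]],
  ],
)

```text
t: 62.95
tool_pos: [0.6184, -0.0366, 0.0787]
tool_rot: [0.0, 1.0, 0.017, 0.0]
ft_force: [0.2, 0.0, -1.1]
grip_width: 0.0294
gripper_force: 27.7
```

>>> play_rows(
  targets=[
    [[0.2126,-0.985,0,0,0,0,-0.325],[0.2126,-0.985,0,0,0,0,-0.325],[0.2126,-0.985,0,0,0,0,-0.325],[0.2126,-0.985,0,0,0,0,-0.325],[0.2126,-0.985,0,0,0,0,-0.325]],
  ],
)

```text
t: 63.58
tool_pos: [0.6407, 0.0874, 0.0787]
tool_rot: [0.0, 1.0, 0.017, 0.0]
ft_force: [-0.1, 0.3, -1.0]
grip_width: 0.0297
gripper_force: 27.7
```

>>> play_rows(
  targets=[
    [[0,0,0,0,0,0,-0.325],[0,0,0,0,0,0,-0.325]],
  ],
)

```text
t: 63.82
tool_pos: [0.6405, 0.0858, 0.0785]
tool_rot: [0.0, 1.0, 0.017, -0.0]
ft_force: [-0.7, -0.8, -0.8]
grip_width: 0.0294
gripper_force: 27.7
```

```bash
python3 - <<'E'
from h import *
rel(640.9,85.5,1.9)
p,P,M,T=wrist(); Z=P[...,2]*1000
print('floor',wrect((Z>10)&(Z<22)&(P[...,1]<.25)&(P[...,0]>.58)&(P[...,0]<.7)&(P[...,1]>-.12),P))
E
```

```text
tcp [640.5  85.8  78.5] yaw 1.91 tool mm [0.4 0.3 0. ] rz units 0.0
floor [(638.7, 160.5, 89.7, 60.5, 1.6, 18.3), (674.6, 86.1, 61.5, 21.2, -88.1, 18.3), (643.5, 10.4, 88.4, 60.4, 2.0, 18.5), (688.6, -63.9, 57.7, 3.5, -89.2, 18.3)]
```

>>> play_rows(
  targets=[
    [[0.01,0,0.9,0,0,0,-0.325],[0,0,0.9,0,0,0,-0.325],[0,0,0.6,0,0,0,-0.325],[0,0,0.3,0,0,0,-0.325],[0,0,0,0,0,0,-0.325]],
  ],
)

```text
t: 64.5
tool_pos: [0.6406, 0.0857, 0.0101]
tool_rot: [-0.0, 1.0, 0.016, -0.001]
ft_force: [-0.6, -0.2, -0.8]
grip_width: 0.0294
gripper_force: 27.7
```

>>> play_rows(
  targets=[
    [[0,0,0,0,0,0,-0.325],[0,0,0,0,0,0,-0.325],[0,0,0.16,0,0,0,-0.325],[0,0,0.16,0,0,0,-0.325],[0,0,0,0,0,0,-0.325]],
  ],
)

```text
t: 65.12
tool_pos: [0.6405, 0.0857, 0.0024]
tool_rot: [-0.0, 1.0, 0.017, -0.001]
ft_force: [0.5, 0.1, -1.5]
grip_width: 0.0295
gripper_force: 27.7
```

>>> play_rows(
  targets=[
    [[0,0,0.12,0,0,0,-0.325],[0,0,0,0,0,0,-0.325],[0,0,0,0,0,0,-0.325]],
  ],
)

```text
t: 65.5
tool_pos: [0.6411, 0.0857, 0.0002]
tool_rot: [0.0, 1.0, 0.016, 0.0]
ft_force: [-0.2, -1.1, -1.4]
grip_width: 0.0295
gripper_force: 27.7
```

>>> play_rows(
  targets=[
    [[0,0,0.05,0,0,0,-0.325],[0,0,0.05,0,0,0,-0.325],[0,0,0,0,0,0,-0.325],[0,0,0,0,0,0,-0.325]],
  ],
)

```text
t: 66.0
tool_pos: [0.641, 0.0857, -0.0024]
tool_rot: [-0.0, 1.0, 0.017, -0.0]
ft_force: [0.8, 0.8, -1.0]
grip_width: 0.0295
gripper_force: 27.7
```

>>> play_rows(
  targets=[
    [[0,0,0,0,0,0,-0.28],[0,0,0,0,0,0,-0.1],[0,0,0,0,0,0,0.1],[0,0,0,0,0,0,0.1]],
  ],
)

```text
t: 66.5
tool_pos: [0.6411, 0.0857, -0.0023]
tool_rot: [0.0, 1.0, 0.017, 0.0]
ft_force: [-0.2, -0.3, 0.9]
grip_width: 0.0468
gripper_force: 0.0
```

>>> play_rows(
  targets=[
    [[0,0,-1,0,0,0,0.1],[0,0,-1,0,0,0,0.1],[0,0,-1,0,0,0,0.1],[0,0,-1,0,0,0,0.1],[0,0,-1,0,0,0,0.1]],
  ],
)

```text
t: 67.12
tool_pos: [0.6409, 0.0857, 0.1235]
tool_rot: [-0.0, 1.0, 0.017, 0.0]
ft_force: [-0.1, -0.5, 0.4]
grip_width: 0.0468
gripper_force: 0.0
```

>>> play_rows(
  targets=[
    [[-0.96,0.37,0,0,0,0,1],[-0.96,0.37,0,0,0,0,1],[-0.96,0.37,0,0,0,0,1],[-0.96,0.37,0,0,0,0,1],[0,0,0,0,0,0,1]],
  ],
)

```text
t: 67.75
tool_pos: [0.5453, 0.0453, 0.1225]
tool_rot: [-0.0, 1.0, 0.016, -0.0]
ft_force: [0.3, 0.8, -0.1]
grip_width: 0.0854
gripper_force: 0.0
```

```bash
python3 - <<'E'
from h import *
rel(544.9,45.7,1.9)
p,P,M,T=wrist('w5.png'); Z=P[...,2]*1000
print('handle',wrect((Z>64)&(Z<84)&(P[...,0]>.5)&(P[...,1]>-.1)&(P[...,1]<.2),P)); 
k=(P[...,1]<.25)&(P[...,0]>.58)&(P[...,0]<.7)&(P[...,1]>-.12)
print('floor',wrect((Z>10)&(Z<22)&k,P)); print('blk',wrect((Z>42)&(Z<60)&k,P))
hsv=cv2.cvtColor(p,cv2.COLOR_RGB2HSV); print('plate',wrect((Z>24)&(Z<36)&(hsv[...,1]>70)&k,P))
snap('top','top5.png')
E
```

```text
tcp [545.3  45.3 122.5] yaw 1.84 tool mm [-0.4 -0.4  0. ] rz units -0.02
handle [(544.7, 44.9, 60.4, 21.6, -88.4, 73.9)]
floor [(642.1, 85.3, 90.4, 61.6, 1.8, 18.3), (644.4, 10.6, 90.4, 61.2, 1.8, 18.4), (639.6, 160.5, 90.2, 60.5, 1.8, 18.2), (691.0, -62.7, 60.0, 2.8, -87.1, 18.6), (609.0, -74.4, 71.0, 33.0, -53.3, 19.0)]
blk [(640.9, 85.3, 49.6, 30.7, 2.1, 50.3), (643.0, 11.4, 49.4, 30.6, 1.9, 50.2), (645.4, -59.7, 49.7, 30.5, 1.8, 50.2)]
plate [(640.8, 85.3, 83.9, 55.5, 1.6, 30.4), (643.1, 11.2, 83.3, 55.4, 1.9, 30.5), (645.3, -59.9, 83.1, 56.2, 1.9, 30.4)]
```

View pics/top5.png

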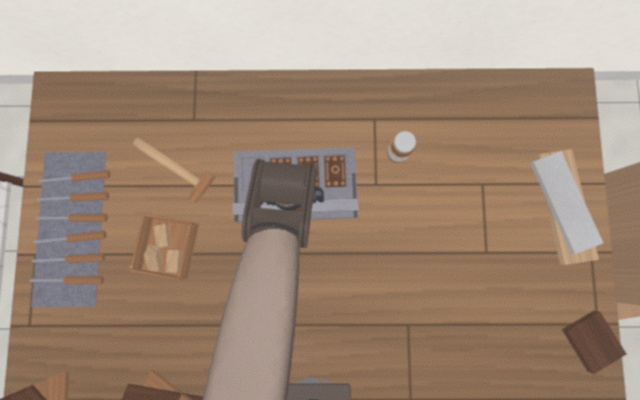

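View pics/w5.png

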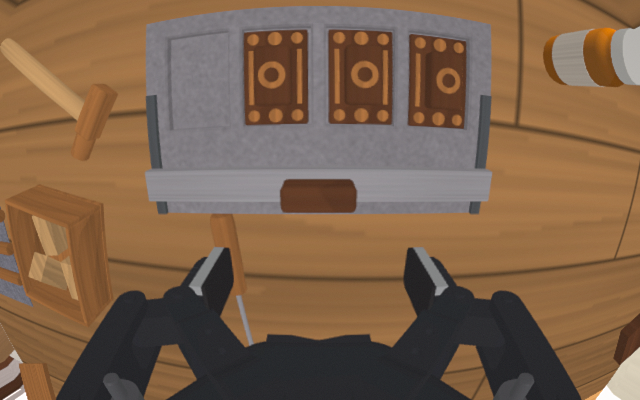

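>>> play_rows(
  targets=[
    [[-0.01,0,1,0,0,0,1],[0,0,1,0,0,0,1],[0,0,1,0,0,0,1],[0,0,1,0,0,0,1],[0,0,0.4,0,0,0,1]],
  ],
)

```text
t: 68.47
tool_pos: [0.5458, 0.0459, 0.011]
tool_rot: [-0.0, 1.0, 0.017, -0.001]
ft_force: [0.3, 0.0, 0.1]
grip_width: 0.0856
gripper_force: 0.0
```

>>> play_rows(
  targets=[
    [[0,0,0,0,0,0,1],[0,0,0,0,0,0,0],[0,0,0,0,0,0,0],[0,0,0,0,0,0,0],[0,0,0,0,0,0,0]],
  ],
)

```text
t: 69.1
tool_pos: [0.5476, 0.0455, 0.0143]
tool_rot: [0.0, 1.0, 0.017, 0.002]
ft_force: [-0.1, 0.1, 6.0]
grip_width: 0.0584
gripper_force: 70.9
```

>>> play_rows(
  targets=[
    [[0.4,0,0,0,0,0,0],[0.4,0,0,0,0,0,0],[0.4,0,0,0,0,0,0],[0.4,0,0,0,0,0,0],[0.28,0,0,0,0,0,0]],
  ],
)

```text
t: 69.72
tool_pos: [0.5941, 0.047, 0.0144]
tool_rot: [0.0, 1.0, 0.017, 0.001]
ft_force: [-2.2, -0.4, 6.6]
grip_width: 0.0589
gripper_force: 71.2
```

>>> play_rows(
  targets=[
    [[0.04,0,0,0,0,0,0],[0,0,0,0,0,0,0],[0,0,0,0,0,0,0]],
  ],
)

```text
t: 70.1
tool_pos: [0.5953, 0.047, 0.0143]
tool_rot: [0.0, 1.0, 0.016, 0.001]
ft_force: [-0.3, -0.3, 5.8]
grip_width: 0.0589
gripper_force: 71.1
```

```bash
python3 - <<'E'
from h import *
rel(593,46.9,1.9)
p,P,M,T=wrist(); Z=P[...,2]*1000
print('bar',wrect((Z>39)&(Z<47)&(P[...,0]>.5)&(P[...,1]>-.15)&(P[...,1]<.25),P)); print('handle',wrect((Z>68)&(Z<78)&(P[...,0]>.5)&(P[...,1]>-.1)&(P[...,1]<.2),P))
E
```

```text
tcp [595.3  47.   14.3] yaw 1.89 tool mm [-2.3  0.  -0. ] rz units -0.0
bar [(647.5, 24.8, 51.0, 17.0, -20.1, 43.5), (642.9, 70.5, 46.1, 2.5, 4.7, 43.0), (645.4, -45.7, 49.2, 4.4, -0.6, 43.0), (596.9, 47.0, 330.3, 30.7, -88.2, 44.2)]
handle [(594.0, 46.8, 86.1, 24.3, -88.0, 73.9)]
```

>>> play_rows(
  targets=[
    [[0.06,0,0,0,0,0,0],[0,0,0,0,0,0,0],[0,0,0,0,0,0,0]],
  ],
)

```text
t: 70.53
tool_pos: [0.5965, 0.047, 0.0144]
tool_rot: [0.0, 1.0, 0.017, 0.001]
ft_force: [-2.2, 0.1, 7.2]
grip_width: 0.0586
gripper_force: 71.1
```

>>> play_rows(
  targets=[
    [[0,0,0,0,0,0,1],[0,0,0,0,0,0,1],[0,0,0,0,0,0,1],[0,0,-1,0,0,0,1],[0,0,-1,0,0,0,1]],
  ],
)

```text
t: 71.15
tool_pos: [0.595, 0.0472, 0.0626]
tool_rot: [-0.0, 1.0, 0.016, -0.001]
ft_force: [-0.1, -0.4, 0.0]
grip_width: 0.0851
gripper_force: 0.0
```

>>> play_rows(
  targets=[
    [[0,0,-1,0,0,0,1],[0,0,-1,0,0,0,1],[0,0,-1,0,0,0,1],[0,0,-1,0,0,0,1],[0,0,-1,0,0,0,1]],
  ],
)

```text
t: 71.78
tool_pos: [0.5953, 0.0472, 0.1882]
tool_rot: [-0.0, 1.0, 0.016, -0.0]
ft_force: [0.7, -0.0, 0.2]
grip_width: 0.0856
gripper_force: 0.0
```

>>> play_rows(
  targets=[
    [[0,0,0,0,0,0,1],[0,0,0,0,0,0,1],[0,0,0,0,0,0,1]],
  ],
)

```text
t: 72.15
tool_pos: [0.5945, 0.0473, 0.1856]
tool_rot: [-0.0, 1.0, 0.017, -0.002]
ft_force: [-0.7, 0.2, 0.4]
grip_width: 0.0853
gripper_force: 0.0
```

```bash
python3 - <<'E'
from h import *
p,P,M,T=wrist(); Z=P[...,2]*1000; rel(593,47)
k=(P[...,1]<.25)&(P[...,0]>.57)&(P[...,0]<.7)&(P[...,1]>-.12)
print('bar',wrect((Z>39)&(Z<47)&(P[...,0]>.5)&(P[...,1]>-.15)&(P[...,1]<.25),P)); print('handle',wrect((Z>68)&(Z<78)&k,P)); print('blk',wrect((Z>47)&(Z<60)&k,P))
hsv=cv2.cvtColor(p,cv2.COLOR_RGB2HSV); print('plate',wrect((Z>24)&(Z<36)&(hsv[...,1]>70)&k,P)); print('jigtop',wrect((Z>24)&(Z<36)&(P[...,0]>.48)&(P[...,0]<.75)&(P[...,1]>-.13)&(P[...,1]<.23),P,2000))
B=(P[...,0]>.38)&(P[...,0]<.51)&(P[...,1]>.33)&(P[...,1]<.44); print('bin max z',np.nanmax(Z[B]))
E
```

```text
tcp [594.7  47.3 185.9] yaw 1.89 tool mm [-1.7  0.2  0. ] rz units None
bar [(597.8, 46.8, 330.0, 30.4, -88.2, 44.2)]
handle [(593.8, 46.8, 59.9, 21.3, -88.0, 74.0)]
blk [(643.7, 11.6, 48.6, 30.1, 2.7, 50.3), (640.1, 85.7, 49.7, 30.4, 2.5, 50.4), (644.7, -60.0, 50.2, 30.7, 1.9, 50.3), (603.7, 47.0, 57.0, 2.3, -88.2, 57.3)]
plate [(646.4, 85.9, 71.6, 55.1, 1.9, 30.5), (648.9, 11.7, 71.8, 55.4, 2.2, 30.5), (651.3, -59.8, 71.4, 55.9, 1.6, 30.5)]
jigtop [(658.4, 48.6, 331.0, 94.9, -88.2, 28.8), (547.5, 45.1, 327.8, 64.6, -88.2, 28.4)]
bin max z 73.65852057528511
```

```bash
python3 -c "
from bench import env
print(env.finish_job())"
```

```text
the job is handed in; nothing more can be done
None
```

The jig is loaded and handed in at about 72 s: the bar was drawn back, three offcuts are in the bin, all three lids present are seated flat and square, and the bar is slid home, though the hand-in returned no verdict.

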